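# Load the vibrating table

## Robot

A 7-joint arm with a two-finger parallel gripper is mounted at the origin on the work surface. World frame = base frame: x ahead of the robot, y to its left, z up, the work surface at z = 0. Lengths are in mm, angles in rad, forces in N, time in s.
With the tool pointing down it reaches from about 425 to 875 mm from the base axis. Payload 8.4 kg.
Tool frame: the origin (TCP) lies between the finger pads; the fingertips stand 11 mm ahead of it and the grasp point (between the pads) lies 8 mm behind it; z points along the fingers, y is the line along which they close (so a half turn about z gives the same grasp; the last joint's range is limited). The gripper opens to 87 mm and grips with 3 to 60 N. Pads are 19 mm wide; open, the fingers measure 117 mm over their backs; the gripper's body (75 mm by 190 mm) begins 51 mm behind the grasp point.
Start: joints at [-1.222, 0.333, 0.04, 1.465, -0.013, 1.343, -0.059], TCP at [281.436, 585.882, 233.546] pointing down, gripper open.
Joint ranges: [-2.58, 2.58], [-0.38, 2.09], [-1.3, 1.39], [0.25, 2.4], [-1.5, 4.64], [0.08, 2.09], [-2.65, 2.65]. Speed limits (rad/s): [2.22, 2.22, 2.79, 2.79, 3.14, 3.14, 3.14].

## Interface

Orientations are given as a rotation vector (axis times angle).
In Python, from bench import bot, grab_frame, calibration, job gives the robot as it stands. The module is installed in compiled form; this text tells all that it offers.
- The arm moves only by the tool drive_tool, never from a script. Its argument "moves" is a list of rows, each a list of 3 entries, a list of its own where there are three numbers: the finger opening in m, from 0 to 0.087, then the shift along the tool's x, y, z in m, then the turn, a rotation vector about the tool's x, y, z in rad. In form: [[grip, [x, y, z], [wx, wy, wz]], ...]. A call has exactly 5 rows; each row is the pose to reach, as a shift and turn from the pose commanded when the call began, along the tool's axes at that moment; what a row does not reach only later rows make up. A row lasts 1/10 s, in which the tool goes at most 50 mm and 8.59 degrees, less where a joint would pass 70% of its speed; a pose out of reach is approached as far as the arm can. A call with a gripper value outside its range is refused whole. The fingers move at their own pace and stop on an object; "grip_force" is the grip in N (left out, the last holds). Time passes only in rows, so rows that repeat a pose let the fingers close, or fill a call up. It gives the time, the measured TCP pose, the force, the opening and the grip force at its end, in the units of the state.
- bot.get_obs(): the state, without advancing time (a new reading comes with each control period).
- grab_frame(name): name is "scene" or "top" or "wrist"; returns the picture (384x512x3 uint8, red, green, blue); there is no depth.
- calibration(name): a dict with "intrinsics" (3x3 intrinsics, pixels), "dist" ([k1, k2, p1, p2, k3] as OpenCV has them; the pictures are not rectified), "rvec" (rotation vector, rad) and "tvec" (3), from world to camera coordinates, as OpenCV has them. Camera axes: x right, y down, z forward; pixel columns grow to the right and rows downward; lengths in mm; the calibration is good to about 2 mm. A picture is of the moment at which its call begins: read the wrist's pose just before it. calibration takes no time and is no camera call; for the wrist camera it gives the pose at the moment of the call.
- job.sign_off(): hands the job in; it is judged then, once.
The state is a dict: "clock": time; "q": joint angles; "joint_velocities": joint speeds; "joint_torque": joint torques, N m; "ee_pos": TCP position; "tool_rot": TCP orientation; "wrist_force": force on the tool from outside, world axes, zero at the start; "wrist_torque": the same for the moment, N m; "opening": finger opening in mm; "finger_force": force on a finger pad.
Only numpy, scipy, OpenCV 4.12 (cv2) and the standard library are available. Lean on these libraries where they do the work, as an engineer would, in place of code of your own. Each camera call takes 0.05 s, during which the arm holds its last target. There are 200 camera calls.

## Task

Get the vibrating table ready and start it: put the steel weight that was left on its black platform back, standing, on its round cork pad, and take all the nested cups out of the two stacks and stand each one upright, unnested, inside a white ring of its own on the platform. Only when all of that is done, push the orange slide switch in its slot fully home to the green end, with the cups and the weight still in their places. Do not tip any cup over, and leave the jar and the brush where they are.

Things in the scene. Friction and masses are not known exactly. Their poses are not given: they have to be found in the camera images.
- vibro: The vibrating table, fixed: white housing 280 x 330 mm (its own x, y), blue band along the front. A black platform 230 mm square, centred at (0, -45 mm), has its top 73 mm above the bench; a white strip 80 mm wide along its +y side, top 65 mm high, holds the switch slot. Origin: centre of the underside, on the bench; turned about z only.
- ring0 (a point): Centre, on the platform's top, of one of four painted white rings (flat, 72 mm inside, 80 mm outside, 116 mm apart in a square).
- ring1 (a point): Centre, on the platform's top, of one of four painted white rings (flat, 72 mm inside, 80 mm outside, 116 mm apart in a square).
- ring2 (a point): Centre, on the platform's top, of one of four painted white rings (flat, 72 mm inside, 80 mm outside, 116 mm apart in a square).
- ring3 (a point): Centre, on the platform's top, of one of four painted white rings (flat, 72 mm inside, 80 mm outside, 116 mm apart in a square).
- slot (a point): Centre of the mouth of the switch slot in the strip, level with the strip's top; axes as the vibrating table's. The slot is 90 mm long along x, 28 mm wide along y, 8 mm deep with a flat floor; nothing else stands on the strip.
- slide_switch (a joint): Slide switch position in m: 0 = off, 0.024 = on, at its stop; on is towards the slot's +x, green end. It stays where it is left; sliding takes about 2 N.
- switch_button (a point): Centre of the top of the orange button of the slide switch: 16 mm long along the slot, 24 mm wide, 7 mm tall, its top 0.5 mm below the strip's top. At off its middle is 12 mm on the +x side of the slot's centre, so that 49 mm of the slot lie open on its -x side for a fingertip to go in and push.
- nest_a: Fixed steel nest, a cup-shaped holder of just the cups' shape (60 mm tall, rim 68 mm) on an 84 mm foot disc, that holds a stack of one or two cups. Origin: centre of the underside, on the bench. It stays.
- nest_b: The other nest, same as nest_a. Cups and nests share one taper and have thick bases: a nested cup's foot stands on the holder's floor, 22 mm up, walls touching; the 22 mm below its rim are free to grip across the outside. Sprung rubber pads inside the nests and white cups pinch its foot: about 3 N more to pull a blue cup off, up to 15 N a white one, over the first 10 mm; pull slowly straight up.
- cup_a1: White porcelain test cup, open at the top: 60 mm tall, rim 68 mm across outside, foot 46 mm, wall 4 mm, inner floor 22 mm up, 160 g. Origin: centre of the underside; z up out of the mouth. It starts in nest_a.
- cup_a2: Blue porcelain test cup, open at the top: 60 mm tall, rim 68 mm across outside, foot 46 mm, wall 4 mm, inner floor 22 mm up, 160 g. Origin: centre of the underside; z up out of the mouth. It starts nested in cup_a1. May be absent.
- cup_b1: White porcelain test cup, open at the top: 60 mm tall, rim 68 mm across outside, foot 46 mm, wall 4 mm, inner floor 22 mm up, 160 g. Origin: centre of the underside; z up out of the mouth. It starts in nest_b.
- cup_b2: Blue porcelain test cup, open at the top: 60 mm tall, rim 68 mm across outside, foot 46 mm, wall 4 mm, inner floor 22 mm up, 160 g. Origin: centre of the underside; z up out of the mouth. It starts nested in cup_b1. May be absent.
- weight: Steel weight, upright cylinder 56 mm across, 36 mm tall, 0.7 kg. Origin: centre of the underside. Starts standing on the platform, over or between the rings.
- pad: Fixed round cork pad on the bench, 100 mm across, 2 mm thick. Origin: centre of its underside.
- jar: Jar, 60 mm across, 60 mm tall, standing on the bench; origin: centre of the underside. Leave alone.
- brush: Brush, 170 mm long, lying along its x; origin: under its middle. Leave alone.
Mind the look-alikes: they are no part of the job. What is shaped like the cup_b2 but yellow is not meant.

How it is judged (in metres and radians):
On the way, in this order (a step that is already met when the one before it is completed fails the run):
1. the weight stands on its cork pad and every cup stands upright in a ring on the platform (horizontal distance between weight and pad below 0.026 m and height (world z) of weight below 0.008 m and angle between each of weight, cup_a1, cup_a2, cup_b1, cup_b2's own z axis and vertical below 0.1 rad and linear speed of each of weight, cup_a1, cup_a2, cup_b1, cup_b2 below 0.03 m/s and ((horizontal distance between cup_a1 and ring0 below 0.016 m and z of cup_a1 in the frame of ring0 between -0.006 and 0.006 m) or (horizontal distance between cup_a1 and ring1 below 0.016 m and z of cup_a1 in the frame of ring1 between -0.006 and 0.006 m) or (horizontal distance between cup_a1 and ring2 below 0.016 m and z of cup_a1 in the frame of ring2 between -0.006 and 0.006 m) or (horizontal distance between cup_a1 and ring3 below 0.016 m and z of cup_a1 in the frame of ring3 between -0.006 and 0.006 m)) and ((horizontal distance between cup_a2 and ring0 below 0.016 m and z of cup_a2 in the frame of ring0 between -0.006 and 0.006 m) or (horizontal distance between cup_a2 and ring1 below 0.016 m and z of cup_a2 in the frame of ring1 between -0.006 and 0.006 m) or (horizontal distance between cup_a2 and ring2 below 0.016 m and z of cup_a2 in the frame of ring2 between -0.006 and 0.006 m) or (horizontal distance between cup_a2 and ring3 below 0.016 m and z of cup_a2 in the frame of ring3 between -0.006 and 0.006 m)) and ((horizontal distance between cup_b1 and ring0 below 0.016 m and z of cup_b1 in the frame of ring0 between -0.006 and 0.006 m) or (horizontal distance between cup_b1 and ring1 below 0.016 m and z of cup_b1 in the frame of ring1 between -0.006 and 0.006 m) or (horizontal distance between cup_b1 and ring2 below 0.016 m and z of cup_b1 in the frame of ring2 between -0.006 and 0.006 m) or (horizontal distance between cup_b1 and ring3 below 0.016 m and z of cup_b1 in the frame of ring3 between -0.006 and 0.006 m)) and ((horizontal distance between cup_b2 and ring0 below 0.016 m and z of cup_b2 in the frame of ring0 between -0.006 and 0.006 m) or (horizontal distance between cup_b2 and ring1 below 0.016 m and z of cup_b2 in the frame of ring1 between -0.006 and 0.006 m) or (horizontal distance between cup_b2 and ring2 below 0.016 m and z of cup_b2 in the frame of ring2 between -0.006 and 0.006 m) or (horizontal distance between cup_b2 and ring3 below 0.016 m and z of cup_b2 in the frame of ring3 between -0.006 and 0.006 m))), for 0.2 s.
2. then the slide switch is pushed to on (value of joint slide_switch above 0.02 m), for 0.2 s.
At the end, for the whole second after the job is handed in: Every cup present stands upright and at rest on the platform, its centre within 16 mm of a ring's centre, not nested; the weight stands at rest on the cork pad, its centre within 26 mm of the pad's; the slide switch is at 20 mm or more of its 24 mm (all of step 1 and value of joint slide_switch above 0.02 m); the robot touches nothing.
It fails at once if a cup is tipped over (angle between any of cup_a1, cup_a2, cup_b1, cup_b2's own z axis and vertical above 0.7 rad).
It fails at once if the jar or the brush is moved by more than 30 mm (distance of any of jar, brush from where it was at the start of the episode above 0.03 m).
Of cup_a2, cup_b2 only 1 to 2 are there at a start; the rules pass over those that are not, and their reading is None.
At some moment in a run one of weight may be knocked a few centimetres aside while the robot is not near it.
It also fails if it takes over 210 s, if anything falls off the work surface, if the arm or the gripper's body presses on something with over 40 N, if the wrist force passes 120 N, or if a joint passes its speed limit or range.

## Working session

There is one attempt and no reset: what is moved stays moved. The work goes in short steps, Python scripts to look and compute and a tool call to move; the robot and the scene stay as the last step left them, time stands still between calls to the robot, and variables do not carry over. Pictures are saved under pics/ and viewed, at most 14 in all, crops included, and the job is handed in when it is done.

Besides the shell and the picture viewer there is one more tool, called after ">>>" as name([rows], argument=value, ...), one row to a line, values as JSON. drive_tool: Moves the arm, as the interface text tells. Its arguments: {"type":"object","properties":{"moves":{"type":"array"},"grip_force":{"type":"number"}},"required":["moves"]}

```bash
mkdir -p pics; cat > h.py <<'E'
import numpy as np, cv2
from bench import bot, grab_frame, calibration, job
def ray(cal,uv):
    K=np.array(cal["intrinsics"],float);d=np.array(cal["dist"],float)
    R=cv2.Rodrigues(np.array(cal["rvec"],float))[0];t=np.array(cal["tvec"],float).ravel()
    p=cv2.undistortPoints(np.array(uv,float).reshape(-1,1,2),K,d).reshape(-1,2)
    return -R.T@t,(R.T@np.c_[p,np.ones(len(p))].T).T
def onplane(cal,uv,z):
    o,d=ray(cal,uv);return (o+d*((z-o[2])/d[:,2])[:,None])[:,:2]
def proj(cal,P):
    return cv2.projectPoints(np.array(P,float).reshape(-1,1,3),np.array(cal["rvec"],float),np.array(cal["tvec"],float),np.array(cal["intrinsics"],float),np.array(cal["dist"],float))[0].reshape(-1,2)
def save(n,im,s=1): cv2.imwrite("pics/"+n+".png",cv2.resize(im[...,::-1],None,fx=s,fy=s,interpolation=cv2.INTER_CUBIC))
E
python3 - <<'E'
from h import *
np.set_printoptions(precision=3,suppress=True)
o=bot.get_obs();print({k:np.round(v,3) for k,v in o.items()})
for n in("top","scene"):
    c=calibration(n);im=grab_frame(n);np.save(n+".npy",im);save(n+"0",im,1.5);print(n,ray(c,[[256,192]]))
E
```

```text
{'clock': np.float64(0.0), 'q': array([-1.222,  0.334,  0.04 ,  1.466, -0.013,  1.343, -0.059]), 'joint_velocities': array([-0.001, -0.001, -0.   ,  0.   , -0.001, -0.001, -0.001]), 'joint_torque': array([  0.001, -65.637,   1.336, -40.379,  -0.06 ,   0.045,   0.   ]), 'ee_pos': array([281.28 , 585.479, 232.634]), 'tool_rot': array([-0.698, -3.063,  0.003]), 'wrist_force': array([-0.204,  0.23 ,  0.203]), 'wrist_torque': array([-0.005,  0.007, -0.01 ]), 'finger_force': np.float64(0.0), 'opening': np.float64(86.892)}
top (array([ 339.93 ,  -13.606, 1291.019]), array([[ 0.159,  0.002, -0.987]]))
scene (array([1413.76 , -217.01 ,  766.819]), array([[-0.765,  0.17 , -0.622]]))
```

View pics/top0.png

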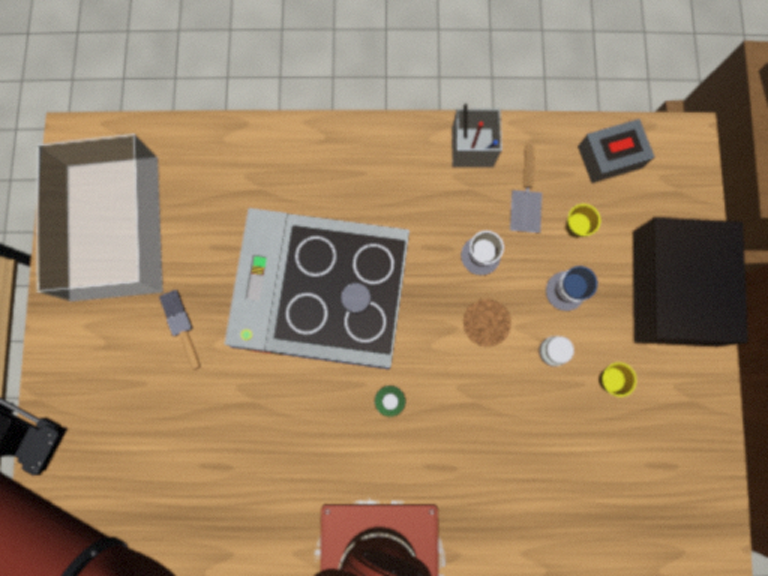

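View pics/scene0.png

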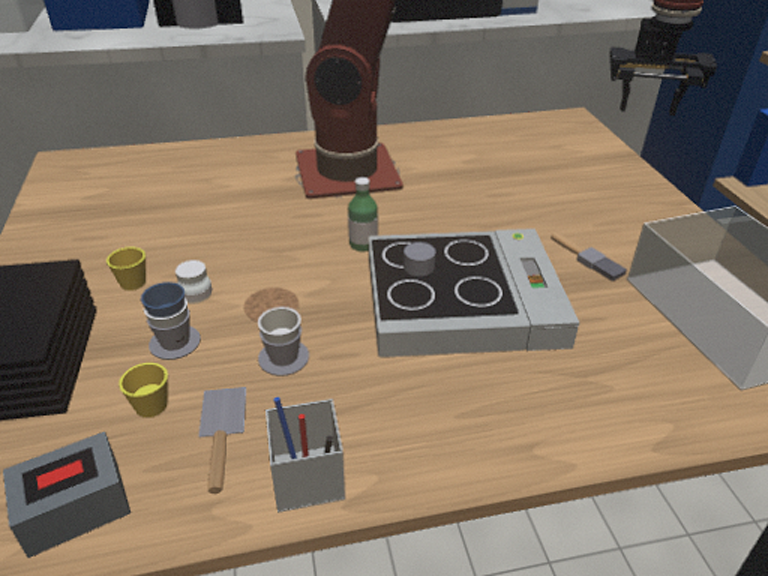

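Top view (at 1.5×): platform with 4 white rings, centres about (316,256), (373,264), (307,313) and (365,321). The weight is at (355,297), the cork pad at (487,322), the switch at (257,268) with its green end up (+x), the jar at (557,350) and the brush at (177,315).
Cup candidates:
- White-only stack (485,250): wanted.
- Blue-in-white stack (575,287): wanted.
- Yellow cups (583,220) and (619,380): look-alikes, not wanted.
- White jar (557,350): leave.
- Grey weight (355,297): wanted.
- Bottle (390,401) and pen box (476,138): neither.

So three cups are present.

```bash
cat > meas.py <<'E'
from h import *
np.set_printoptions(precision=1,suppress=True)
def seg(im,lo,hi,box):
    hsv=cv2.cvtColor(im,cv2.COLOR_RGB2HSV);m=cv2.inRange(hsv,np.array(lo),np.array(hi))
    k=np.zeros_like(m);x0,y0,x1,y1=[int(v/1.5) for v in box];k[y0:y1,x0:x1]=1
    return m*k
def big(m): return max(cv2.findContours(m,cv2.RETR_EXTERNAL,cv2.CHAIN_APPROX_NONE)[0],key=cv2.contourArea)
E
python3 - <<'E'
from meas import *
im=np.load("top.npy");c=calibration("top")
# rings
m=seg(im,(0,0,110),(180,70,255),(278,228,404,350));
hol=[]
for k in cv2.findContours(m,cv2.RETR_LIST,cv2.CHAIN_APPROX_NONE)[0]:
    if len(k)>=12:
        e=cv2.fitEllipse(k);print("ring/obj px*1.5",np.array(e[0])*1.5,np.array(e[1])*1.5,onplane(c,[e[0]],73))
for n,lo,hi,box,z in [("pad",(5,90,40),(15,255,150),(460,295,515,350),2),("green",(40,120,80),(85,255,255),(245,250,272,272),60),("orange",(5,120,80),(25,255,255),(245,262,270,280),64),
  ("platform",(0,0,0),(180,255,75),(270,210,412,365),73)]:
    m=seg(im,lo,hi,box)
    try:
        k=big(m);e=cv2.minAreaRect(k);print(n,np.array(e[0])*1.5,np.array(e[1])*1.5,e[2],onplane(c,[e[0]],z))
        if n=="platform": print(onplane(c,cv2.boxPoints(e),73))
    except Exception as ex: print(n,ex)
import cv2
a=cv2.resize(im[130:260,150:430][...,::-1],None,fx=2.8,fy=2.8,interpolation=cv2.INTER_CUBIC);cv2.imwrite("pics/crop.png",a)
E
```

```text
ring/obj px*1.5 [282.9 344. ] [  7.1 101.7] [[426.1 184.9]]
ring/obj px*1.5 [305.9 312.7] [35.2 36.1] [[487.4 141.4]]
ring/obj px*1.5 [305.9 312.9] [40.8 41.6] [[487.  141.4]]
ring/obj px*1.5 [362.4 315. ] [37.2 59.2] [[483.1  30.8]]
ring/obj px*1.5 [397.4 304.2] [ 2.7 78.4] [[504.5 -37.7]]
ring/obj px*1.5 [372.8 263.2] [35.  35.7] [[586.3  10.9]]
ring/obj px*1.5 [372.8 263.3] [40.  40.7] [[586.2  10.8]]
ring/obj px*1.5 [315.1 255.5] [35.  35.9] [[601.8 125.6]]
ring/obj px*1.5 [314.9 255.5] [39.6 40.2] [[601.8 125.9]]
ring/obj px*1.5 [398.8 233.1] [  8.9 131.1] [[647.7 -40.8]]
ring/obj px*1.5 [283.2 236.6] [ 10.5 121.3] [[640.4 190.1]]
pad [497.6 334.1] [11.7 10.6] 45.0 [[ 452.1 -245.8]]
green [259.5 261. ] [9. 9.] 0.0 [[593.3 238.6]]
orange [257.2 270. ] [ 3.  10.5] 90.0 [[574.2 241.7]]
platform [339.3 288.8] [114.1 112.5] 7.907162666320801 [[534.9  76.6]]
[[440.3 200.6]
 [663.7 176.1]
 [631.7 -50.2]
 [410.3 -19.5]]
```

View pics/crop.png

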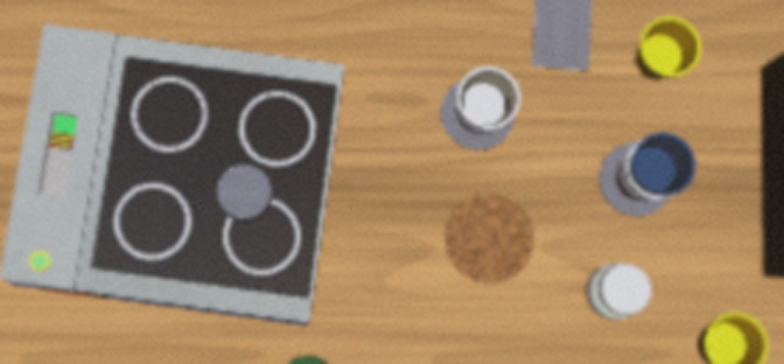

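The crop confirms the choice: white cup rim at (488,98), blue rim at (662,164), weight top at (244,191), pad at (489,238). The yellow cups and the jar are clearly separate.

```bash
python3 - <<'E'
from meas import *
im=np.load("top.npy");c=calibration("top");s=calibration("scene")
px=lambda u,v:[150+(u+.5)/2.8-.5,130+(v+.5)/2.8-.5]
for n,p,q,z in [("cupA",(488,98),(279.5,321),82),("cupB",(662,164),(165,296),104),("weight",(244,191),(420,251),109),("pad",(489,238),(271,306),2),("bottle",None,(362,184),0),("orange",(60,143),None,64.5),("green",(64,124),None,60),("slotlowend",(54,183),None,65),("jar",(626,290),(191,270),60)]:
    P=onplane(c,[px(*p)],z)[0] if p else None
    Q=onplane(s,[np.array(q)/1.5],z)[0] if q else None
    print(n,P,Q)
# weight refine: gray-blue blob
hsv=cv2.cvtColor(im,cv2.COLOR_RGB2HSV);print(hsv[198,237],hsv[165,324],hsv[215,324])
def tri(a,b):
    o1,d1=ray(c,[a]);o2,d2=ray(s,[b]);d1=d1[0];d2=d2[0]
    t=np.linalg.lstsq(np.c_[d1,-d2],o2-o1,rcond=None)[0];return (o1+d1*t[0]+o2+d2*t[1])/2
print("bottle top",tri((390/1.5,401/1.5),(362/1.5,183/1.5)))
print("rimA",tri(px(488,98),(279.5/1.5,321/1.5)),"rimB",tri(px(662,164),(110,296/1.5)))
from scipy.spatial.transform import Rotation as R
print(R.from_rotvec(bot.get_obs()["tool_rot"]).as_matrix())
E
```

```text
cupA [ 617.6 -212.9] [ 620.1 -210.4]
cupB [ 543.2 -388.5] [ 547.  -383.9]
weight [513.7  43.4] [515.   47.2]
pad [ 477.1 -223.4] [ 482.7 -221.2]
bottle None [68.8 25.8]
orange [571.8 242.7] None
green [593.4 240. ] None
slotlowend [528.5 247.5] None
jar [ 415.9 -357.7] [ 422.4 -353.4]
[120  23 145] [120   6 219] [ 14 139 161]
bottle top [319. -21. 145.]
rimA [ 618.1 -211.8   80.6] rimB [ 543.5 -386.7  102. ]
[[-0.9  0.4 -0. ]
 [ 0.4  0.9 -0. ]
 [-0.  -0.  -1. ]]
```

```bash
cat > go.py <<'E'
import sys
from h import *
from scipy.spatial.transform import Rotation as R
def st():
    o=bot.get_obs();print("t %.1f"%o["clock"],"pos",np.round(o["ee_pos"],1),"F",np.round(o["wrist_force"],1),"open %.1f ff %.1f"%(o["opening"],o["finger_force"]),"q",np.round(o["q"],2));return o
if __name__=="__main__":   # go.py x y z yaw(deg of tool y)
    o=st();A=R.from_rotvec(o["tool_rot"]);x,y,z,w=map(float,sys.argv[1:5]);w=np.radians(w)
    ty=np.array([np.cos(w),np.sin(w),0]);tz=np.array([0,0,-1.]);B=R.from_matrix(np.c_[np.cross(ty,tz),ty,tz])
    print("shift(m)",np.round(A.inv().apply(np.array([x,y,z])-o["ee_pos"])/1000,4),"turn",np.round((A.inv()*B).as_rotvec(),4))
E
python3 go.py 514.5 45 233 -50
```

```text
t 0.1 pos [281.3 585.5 232.8] F [ 0.1 -0.8 -0.4] open 86.9 ff 0.0 q [-1.22  0.33  0.04  1.47 -0.01  1.34 -0.06]
shift(m) [-4.442e-01 -3.863e-01  4.000e-04] turn [-8.0000e-04  1.5000e-03  1.9957e+00]
```

>>> drive_tool([
  [0.087,[-0.03,-0.026,0],[0,0,0]],
  [0.087,[-0.06,-0.051,0],[0,0,0]],
  [0.087,[-0.09,-0.077,0],[0,0,0]],
  [0.087,[-0.12,-0.103,0],[0,0,0]],
  [0.087,[-0.148,-0.129,0],[0,0,0]],
])

```text
clock: 0.6
ee_pos: [359.5, 403.6, 233.2]
tool_rot: [-0.698, -3.063, 0.001]
wrist_force: [0.8, 0.4, 1.3]
opening: 87.2
finger_force: 0.0
```

>>> drive_tool([
  [0.087,[-0.03,-0.026,0],[0,0,0]],
  [0.087,[-0.06,-0.051,0],[0,0,0]],
  [0.087,[-0.09,-0.077,0],[0,0,0]],
  [0.087,[-0.12,-0.103,0],[0,0,0]],
  [0.087,[-0.148,-0.129,0],[0,0,0]],
])

```text
clock: 1.1
ee_pos: [436.9, 223.3, 233.4]
tool_rot: [-0.698, -3.063, 0.0]
wrist_force: [0.5, -0.9, 0.6]
opening: 87.0
finger_force: 0.0
```

>>> drive_tool([
  [0.087,[-0.03,-0.026,0],[0,0,0]],
  [0.087,[-0.06,-0.051,0],[0,0,0]],
  [0.087,[-0.09,-0.077,0],[0,0,0]],
  [0.087,[-0.12,-0.103,0],[0,0,0]],
  [0.087,[-0.148,-0.129,0],[0,0,0]],
])

```text
clock: 1.6
ee_pos: [514.4, 43.1, 233.5]
tool_rot: [-0.698, -3.063, 0.0]
wrist_force: [0.4, 0.1, -0.3]
opening: 86.8
finger_force: 0.0
```

>>> drive_tool([
  [0.087,[0,0,0],[0,0,0.133]],
  [0.087,[0,0,0],[0,0,0.267]],
  [0.087,[0,0,0],[0,0,0.4]],
  [0.087,[0,0,0],[0,0,0.533]],
  [0.087,[0,0,0],[0,0,0.667]],
])

```text
clock: 2.1
ee_pos: [513.8, 44.7, 233.2]
tool_rot: [-1.669, -2.661, 0.001]
wrist_force: [-0.2, 0.8, 1.0]
opening: 86.9
finger_force: 0.0
```

>>> drive_tool([
  [0.087,[0,0,0],[0,0,0.133]],
  [0.087,[0,0,0],[0,0,0.267]],
  [0.087,[0,0,0],[0,0,0.4]],
  [0.087,[0,0,0],[0,0,0.533]],
  [0.087,[0,0,0],[0,0,0.667]],
])

```text
clock: 2.6
ee_pos: [513.8, 44.8, 233.2]
tool_rot: [-2.448, -1.968, 0.001]
wrist_force: [-0.4, 0.3, -0.0]
opening: 87.0
finger_force: 0.0
```

>>> drive_tool([
  [0.087,[0,0,0],[0,0,0.133]],
  [0.087,[0,0,0],[0,0,0.267]],
  [0.087,[0,0,0],[0,0,0.4]],
  [0.087,[0,0,0],[0,0,0.533]],
  [0.087,[0,0,0],[0,0,0.667]],
])

```text
clock: 3.1
ee_pos: [513.8, 44.8, 233.3]
tool_rot: [-2.958, -1.059, 0.001]
wrist_force: [0.1, 0.5, 0.0]
opening: 86.9
finger_force: 0.0
```

```bash
python3 go.py 514.5 45 200 -50; python3 - <<'E'
from h import *
im=grab_frame("wrist");c=calibration("wrist");np.save("w1.npy",im);save("w1",im)
print(proj(c,[[514.5,45,109],[471.7,26.5,73],[586.3,10.8,73]]))
E
```

```text
t 3.1 pos [513.8  44.8 233.3] F [0.1 0.5 0. ] open 86.9 ff 0.0 q [-0.7   0.05  0.55  1.81 -0.03  1.29 -1.03]
shift(m) [0.0007 0.0003 0.0333] turn [-0.0003  0.0006 -0.0108]
[[254.22045622 187.45505466]
 [242.51129213 218.40988051]
 [326.6077761  143.84752796]]
```

View pics/w1.png

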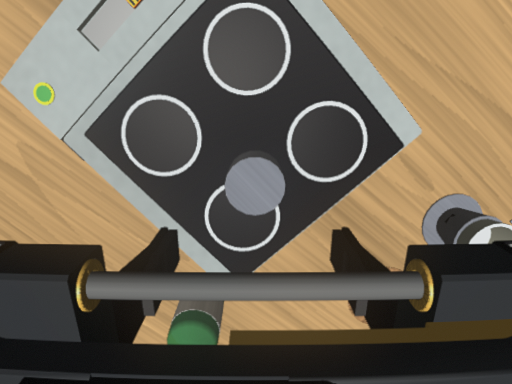

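The wrist view shows the weight's top at (254,186), within about 1 px of the prediction, and the rings also land within 2–3 px. Descending on the weight.

>>> drive_tool([
  [0.087,[0.0005,0,0.03],[0,0,0]],
  [0.087,[0.0005,0,0.07],[0,0,0]],
  [0.087,[0.0005,0,0.105],[0,0,0]],
  [0.087,[0.0005,0,0.13],[0,0,0]],
  [0.087,[0.0005,0,0.146],[0,0,0]],
])

```text
clock: 3.65
ee_pos: [513.1, 44.9, 85.3]
tool_rot: [-2.953, -1.071, 0.005]
wrist_force: [-0.7, 0.4, 0.5]
opening: 87.1
finger_force: 0.0
```

>>> drive_tool([
  [0.05,[0,0,0],[0,0,0]],
  [0.04,[0,0,0],[0,0,0]],
  [0.04,[0,0,0],[0,0,0]],
  [0.04,[0,0,0],[0,0,0]],
  [0.04,[0,0,0],[0,0,0]],
], grip_force=35)

```text
clock: 4.15
ee_pos: [514.6, 45.2, 87.8]
tool_rot: [-2.955, -1.067, -0.001]
wrist_force: [0.3, -0.0, -0.8]
opening: 55.3
finger_force: 35.1
```

>>> drive_tool([
  [0.04,[0,0,0],[0,0,0]],
  [0.04,[0,0,0],[0,0,0]],
  [0.04,[0,0,-0.01],[0,0,0]],
  [0.04,[0,0,-0.025],[0,0,0]],
  [0.04,[0,0,-0.04],[0,0,0]],
])

```text
clock: 4.65
ee_pos: [513.6, 44.9, 127.8]
tool_rot: [2.955, 1.066, -0.003]
wrist_force: [0.7, 1.2, -6.0]
opening: 55.1
finger_force: 35.0
```

```bash
python3 go.py 479 -222 140 -50
```

```text
t 4.7 pos [513.6  44.9 127.8] F [ 0.7  1.2 -6. ] open 55.1 ff 35.0 q [-0.68  0.15  0.55  1.94 -0.09  1.07 -0.96]
shift(m) [-0.1971  0.1833 -0.012 ] turn [-0.0006  0.0018 -0.0055]
```

>>> drive_tool([
  [0.04,[-0.02,0.018,-0.012],[0,0,0]],
  [0.04,[-0.04,0.037,-0.012],[0,0,0]],
  [0.04,[-0.06,0.055,-0.012],[0,0,0]],
  [0.04,[-0.08,0.073,-0.012],[0,0,0]],
  [0.04,[-0.1,0.092,-0.012],[0,0,0]],
])

```text
clock: 5.15
ee_pos: [495.3, -90.5, 139.6]
tool_rot: [-2.954, -1.067, 0.001]
wrist_force: [1.2, -0.5, -4.9]
opening: 55.2
finger_force: 35.0
```

>>> drive_tool([
  [0.04,[-0.02,0.018,0],[0,0,0]],
  [0.04,[-0.04,0.037,0],[0,0,0]],
  [0.04,[-0.06,0.055,0],[0,0,0]],
  [0.04,[-0.08,0.075,0],[0,0,0]],
  [0.04,[-0.097,0.0913,0],[0,0,0]],
])

```text
clock: 5.65
ee_pos: [479.0, -223.1, 139.6]
tool_rot: [-2.955, -1.065, 0.001]
wrist_force: [0.8, -0.9, -5.7]
opening: 55.4
finger_force: 35.0
```

>>> drive_tool([
  [0.04,[0,0,0],[0,0,0]],
  [0.04,[0,0,0.02],[0,0,0]],
  [0.04,[0,0,0.045],[0,0,0]],
  [0.04,[0,0,0.07],[0,0,0]],
  [0.04,[0,0,0.085],[0,0,0]],
])

```text
clock: 6.15
ee_pos: [478.9, -220.6, 52.8]
tool_rot: [-2.953, -1.067, 0.003]
wrist_force: [-0.3, 0.8, -5.2]
opening: 55.2
finger_force: 35.0
```

```bash
python3 go.py 479 -222 17 -50
```

```text
t 6.2 pos [ 478.9 -220.6   52.8] F [-0.3  0.8 -5.2] open 55.2 ff 35.0 q [-0.27  0.32  0.72  1.99 -0.26  0.93 -0.3 ]
shift(m) [-0.0008  0.0013  0.0358] turn [-0.0025  0.0014 -0.0047]
```

>>> drive_tool([
  [0.04,[0,0,0.012],[0,0,0]],
  [0.04,[0,0,0.022],[0,0,0]],
  [0.04,[0,0,0.03],[0,0,0]],
  [0.04,[0,0,0.035],[0,0,0]],
  [0.04,[0,0,0.037],[0,0,0]],
])

```text
clock: 6.65
ee_pos: [480.0, -221.8, 17.4]
tool_rot: [2.955, 1.066, -0.0]
wrist_force: [-0.9, -1.1, -5.5]
opening: 55.4
finger_force: 35.0
```

>>> drive_tool([
  [0.04,[0,0,0],[0,0,0]],
  [0.065,[0,0,0],[0,0,0]],
  [0.08,[0,0,0],[0,0,0]],
  [0.087,[0,0,0],[0,0,0]],
  [0.087,[0,0,0],[0,0,0]],
])

```text
clock: 7.15
ee_pos: [480.4, -221.9, 18.0]
tool_rot: [2.955, 1.066, 0.001]
wrist_force: [-0.4, 0.4, 0.0]
opening: 79.4
finger_force: 0.0
```

>>> drive_tool([
  [0.087,[0,0,0],[0,0,0]],
  [0.087,[0,0,-0.02],[0,0,0]],
  [0.087,[0,0,-0.06],[0,0,0]],
  [0.087,[0,0,-0.105],[0,0,0]],
  [0.087,[0,0,-0.15],[0,0,0]],
])

```text
clock: 7.65
ee_pos: [479.4, -221.9, 169.1]
tool_rot: [2.955, 1.066, -0.001]
wrist_force: [1.9, 0.2, -0.8]
opening: 87.2
finger_force: 0.0
```

```bash
python3 go.py 543.5 -387 180 0;python3 - <<'E'
from h import *
im=grab_frame("wrist");c=calibration("wrist");save("w2",im)
print(proj(c,[[479,-222,38],[618,-212,82],[543.5,-387,104]]))
E
```

```text
t 7.7 pos [ 479.4 -221.9  169.1] F [ 1.9  0.2 -0.8] open 87.2 ff 0.0 q [-0.35  0.15  0.78  1.88 -0.12  1.16 -0.42]
shift(m) [-0.0561  0.168  -0.0109] turn [-5.000e-04  5.000e-04 -8.786e-01]
[[249.23389229 186.44069341]
 [358.53755739  53.77479838]
 [450.83026306 271.9534805 ]]
```

View pics/w2.png

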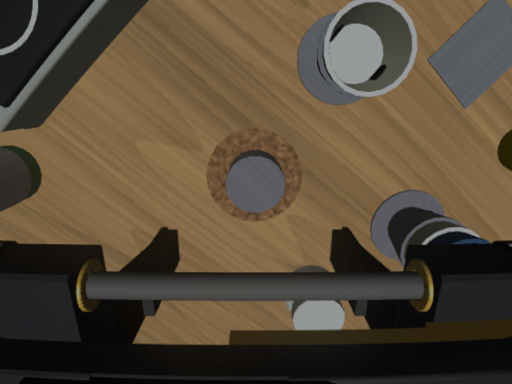

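The weight stands centred on the pad: weight top at (256,183), pad at (254,174). Cup A's rim is at (367,46), slightly off prediction, so I'll look from directly above each stack before grasping. Going to the blue cup first.

>>> drive_tool([
  [0.087,[-0.011,0.034,-0.01],[0,0,-0.12]],
  [0.087,[-0.022,0.067,-0.02],[0,0,-0.24]],
  [0.087,[-0.033,0.101,-0.03],[0,0,-0.36]],
  [0.087,[-0.045,0.134,-0.04],[0,0,-0.48]],
  [0.087,[-0.056,0.168,-0.045],[0,0,-0.6]],
])

```text
clock: 8.2
ee_pos: [544.8, -388.2, 213.3]
tool_rot: [2.502, 1.899, 0.001]
wrist_force: [1.0, 0.4, 0.8]
opening: 87.0
finger_force: 0.0
```

>>> drive_tool([
  [0.087,[0,0,0],[0,0,-0.1]],
  [0.087,[0,0,0],[0,0,-0.2]],
  [0.087,[0,0,0],[0,0,-0.279]],
  [0.087,[0,0,0],[0,0,-0.279]],
  [0.087,[0,0,0],[0,0,-0.279]],
])

```text
clock: 8.7
ee_pos: [544.1, -386.8, 212.5]
tool_rot: [-2.223, -2.22, -0.0]
wrist_force: [-0.1, -0.7, 0.0]
opening: 87.3
finger_force: 0.0
```

```bash
python3 go.py 543.5 -387 95 0;python3 - <<'E'
from h import *
c=calibration("wrist");im=grab_frame("wrist");np.save("w3.npy",im);save("w3",im)
print(proj(c,[[543.5,-387,104],[543.5,-387,82],[543.5,-387,4],[618,-212,82]]), ray(c,[[256,192]]))
E
```

```text
t 8.7 pos [ 544.1 -386.8  212.5] F [-0.1 -0.7  0. ] open 87.3 ff 0.0 q [ 0.08  0.43  0.65  1.47 -0.27  1.33  0.75]
shift(m) [-0.0002 -0.0006  0.1175] turn [-0.     -0.0001 -0.0015]
[[253.31722009 193.35516792]
 [253.40635164 186.2305257 ]
 [253.64045382 167.54258139]
 [346.76165183 -25.50684014]] (array([ 544.69569301, -305.14994682,  363.41614011]), array([[ 0.00411712, -0.2968071 , -0.95494233]]))
```

View pics/w3.png

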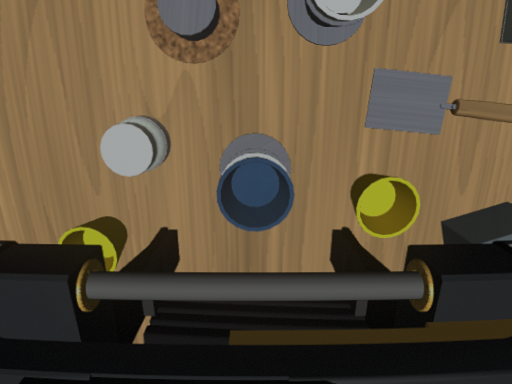

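Blue rim at (256,191) and foot disc at about (255,168) put the stack at about (545.5,−386). The yellow cups at (388,207) and (88,250) are clear of the fingers.

>>> drive_tool([
  [0.087,[0.001,0.0015,0.03],[0,0,0]],
  [0.087,[0.001,0.0015,0.06],[0,0,0]],
  [0.087,[0.001,0.0015,0.085],[0,0,0]],
  [0.087,[0.001,0.0015,0.105],[0,0,0]],
  [0.087,[0.001,0.0015,0.1155],[0,0,0]],
])

```text
clock: 9.25
ee_pos: [545.0, -385.0, 95.1]
tool_rot: [-2.22, -2.22, 0.001]
wrist_force: [-0.3, 0.3, -0.0]
opening: 86.8
finger_force: 0.0
```

>>> drive_tool([
  [0.087,[0,0,0],[0,0,0]],
  [0.072,[0,0,0],[0,0,0]],
  [0.06,[0,0,0],[0,0,0]],
  [0.055,[0,0,0],[0,0,0]],
  [0.055,[0,0,0],[0,0,0]],
], grip_force=40)

```text
clock: 9.75
ee_pos: [544.8, -386.3, 98.2]
tool_rot: [-2.221, -2.221, 0.001]
wrist_force: [-5.5, 2.4, 8.0]
opening: 65.8
finger_force: 40.0
```

>>> drive_tool([
  [0.055,[0,0,0],[0,0,0]],
  [0.055,[0,0,-0.001],[0,0,0]],
  [0.055,[0,0,-0.002],[0,0,0]],
  [0.055,[0,0,-0.003],[0,0,0]],
  [0.055,[0,0,-0.004],[0,0,0]],
])

```text
clock: 10.25
ee_pos: [545.1, -385.7, 100.6]
tool_rot: [-2.22, -2.222, 0.001]
wrist_force: [-3.2, -1.2, -5.0]
opening: 65.6
finger_force: 40.0
```

>>> drive_tool([
  [0.055,[0,0,-0.001],[0,0,0]],
  [0.055,[0,0,-0.002],[0,0,0]],
  [0.055,[0,0,-0.0035],[0,0,0]],
  [0.055,[0,0,-0.005],[0,0,0]],
  [0.055,[0,0,-0.0065],[0,0,0]],
])

```text
clock: 10.75
ee_pos: [546.0, -385.9, 108.0]
tool_rot: [2.22, 2.222, 0.0]
wrist_force: [-1.0, 0.3, -3.1]
opening: 65.2
finger_force: 40.0
```

>>> drive_tool([
  [0.055,[0,0,-0.0015],[0,0,0]],
  [0.055,[0,0,-0.003],[0,0,0]],
  [0.055,[0,0,-0.005],[0,0,0]],
  [0.055,[0,0,-0.007],[0,0,0]],
  [0.055,[0,0,-0.01],[0,0,0]],
])

```text
clock: 11.25
ee_pos: [545.9, -385.7, 117.9]
tool_rot: [2.22, 2.223, 0.0]
wrist_force: [0.0, -0.2, -1.5]
opening: 65.4
finger_force: 40.0
```

>>> drive_tool([
  [0.055,[0,0,-0.01],[0,0,0]],
  [0.055,[0,0,-0.025],[0,0,0]],
  [0.055,[0,0,-0.045],[0,0,0]],
  [0.055,[0,0,-0.07],[0,0,0]],
  [0.055,[0,0,-0.09],[0,0,0]],
])

```text
clock: 11.75
ee_pos: [545.9, -386.3, 210.5]
tool_rot: [2.219, 2.221, 0.001]
wrist_force: [-0.1, 0.1, -1.7]
opening: 65.5
finger_force: 40.0
```

```bash
python3 go.py 602 125.5 206 0;python3 - <<'E'
from h import *
c=calibration("wrist");im=grab_frame("wrist");t=grab_frame("scene")
save("w4",np.hstack([im[100:384,100:420],t[150:384,30:330][:234].copy() if 0 else cv2.resize(t[120:300,40:280],(379,284))]))
E
```

```text
t 11.8 pos [ 545.9 -386.3  210.5] F [-0.1  0.1 -1.7] open 65.5 ff 40.0 q [ 0.07  0.44  0.65  1.47 -0.27  1.32  0.75]
shift(m) [0.5117 0.0565 0.0041] turn [0.0018 0.0011 0.0007]
```

View pics/w4.png

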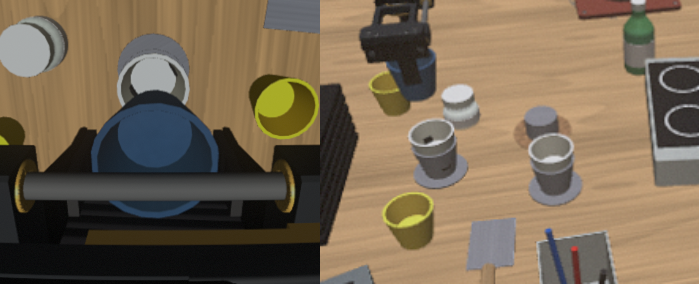

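>>> drive_tool([
  [0.055,[0.034,0.004,0],[0,0,0]],
  [0.055,[0.068,0.0075,0],[0,0,0]],
  [0.055,[0.102,0.011,0],[0,0,0]],
  [0.055,[0.136,0.015,0],[0,0,0]],
  [0.055,[0.1706,0.0188,0],[0,0,0]],
])

```text
clock: 12.35
ee_pos: [564.0, -213.8, 207.4]
tool_rot: [-2.22, -2.222, 0.0]
wrist_force: [0.4, 0.4, -1.9]
opening: 65.4
finger_force: 40.0
```

>>> drive_tool([
  [0.055,[0.034,0.004,0],[0,0,0]],
  [0.055,[0.068,0.0075,0],[0,0,0]],
  [0.055,[0.102,0.011,0],[0,0,0]],
  [0.055,[0.136,0.015,0],[0,0,0]],
  [0.055,[0.1706,0.0188,0],[0,0,0]],
])

```text
clock: 12.85
ee_pos: [582.7, -43.3, 207.5]
tool_rot: [-2.221, -2.222, -0.0]
wrist_force: [0.1, -0.4, -1.7]
opening: 65.3
finger_force: 40.0
```

>>> drive_tool([
  [0.055,[0.034,0.004,0],[0,0,0]],
  [0.055,[0.068,0.0075,0],[0,0,0]],
  [0.055,[0.102,0.011,0],[0,0,0]],
  [0.055,[0.136,0.015,0],[0,0,0]],
  [0.055,[0.1706,0.0188,0],[0,0,0]],
])

```text
clock: 13.35
ee_pos: [601.4, 127.2, 207.5]
tool_rot: [-2.221, -2.222, 0.0]
wrist_force: [0.8, -0.4, -1.4]
opening: 65.4
finger_force: 40.0
```

>>> drive_tool([
  [0.055,[0,0,0],[0,0,0]],
  [0.055,[0,0,0.02],[0,0,0]],
  [0.055,[0,0,0.045],[0,0,0]],
  [0.055,[0,0,0.062],[0,0,0]],
  [0.055,[0,0,0.072],[0,0,0]],
])

```text
clock: 13.85
ee_pos: [600.7, 125.4, 133.8]
tool_rot: [-2.22, -2.222, 0.003]
wrist_force: [-0.6, 0.5, -2.1]
opening: 65.4
finger_force: 40.0
```

```bash
python3 go.py 602 125.5 128 0
```

```text
t 13.8 pos [600.7 125.4 133.8] F [-0.6  0.5 -2.1] open 65.4 ff 40.0 q [-0.62  0.35  0.43  1.7  -0.16  1.13 -0.15]
shift(m) [0.0001 0.0014 0.0058] turn [-0.0021  0.001   0.0006]
```

>>> drive_tool([
  [0.055,[0,0.001,0.002],[0,0,0]],
  [0.055,[0,0.001,0.004],[0,0,0]],
  [0.055,[0,0.001,0.006],[0,0,0]],
  [0.055,[0,0.001,0.007],[0,0,0]],
  [0.055,[0,0.001,0.007],[0,0,0]],
])

```text
clock: 14.35
ee_pos: [602.7, 126.1, 128.9]
tool_rot: [2.22, 2.222, 0.001]
wrist_force: [-0.5, -0.1, -1.7]
opening: 65.4
finger_force: 40.0
```

>>> drive_tool([
  [0.055,[0,0,0.0005],[0,0,0]],
  [0.055,[0,0,0.001],[0,0,0]],
  [0.055,[0,0,0.0015],[0,0,0]],
  [0.055,[0,0,0.0015],[0,0,0]],
  [0.055,[0,0,0.0015],[0,0,0]],
])

```text
clock: 14.85
ee_pos: [602.6, 126.0, 127.0]
tool_rot: [2.22, 2.222, -0.0]
wrist_force: [-0.3, 0.5, -2.4]
opening: 65.2
finger_force: 40.0
```

>>> drive_tool([
  [0.055,[0,0,0.0005],[0,0,0]],
  [0.055,[0,0,0.001],[0,0,0]],
  [0.055,[0,0,0.0015],[0,0,0]],
  [0.055,[0,0,0.002],[0,0,0]],
  [0.055,[0,0,0.002],[0,0,0]],
])

```text
clock: 15.35
ee_pos: [602.8, 126.5, 126.3]
tool_rot: [-2.22, -2.222, -0.002]
wrist_force: [-3.4, -0.2, 9.4]
opening: 65.4
finger_force: 40.0
```

Contact. Release and retreat.

>>> drive_tool([
  [0.055,[0,0,-0.001],[0,0,0]],
  [0.066,[0,0,-0.001],[0,0,0]],
  [0.072,[0,0,-0.001],[0,0,0]],
  [0.08,[0,0,-0.001],[0,0,0]],
  [0.082,[0,0,-0.001],[0,0,0]],
])

```text
clock: 15.85
ee_pos: [602.5, 125.8, 125.8]
tool_rot: [2.22, 2.222, -0.001]
wrist_force: [-0.5, 0.7, -0.5]
opening: 79.0
finger_force: 0.0
```

>>> drive_tool([
  [0.082,[0,0,0],[0,0,0]],
  [0.082,[0,0,-0.015],[0,0,0]],
  [0.087,[0,0,-0.04],[0,0,0]],
  [0.087,[0,0,-0.065],[0,0,0]],
  [0.087,[0,0,-0.085],[0,0,0]],
])

```text
clock: 16.35
ee_pos: [603.0, 125.9, 213.8]
tool_rot: [2.22, 2.222, 0.002]
wrist_force: [1.1, -0.1, 0.3]
opening: 86.7
finger_force: 0.0
```

```bash
python3 go.py 546 -385.5 205 0;python3 - <<'E'
from meas import *
c=calibration("top");im=grab_frame("top");np.save("t2.npy",im)
m=seg(im,(100,90,20),(130,255,150),(278,200,350,300));e=cv2.fitEllipse(cv2.convexHull(big(m)));print("blue rim",e,onplane(c,[e[0]],133))
save("t2",im[120:260,140:420],2.8)
E
```

```text
t 16.4 pos [603.  125.9 213.8] F [ 1.1 -0.1  0.3] open 86.7 ff 0.0 q [-0.64  0.29  0.44  1.6  -0.13  1.28 -0.17]
shift(m) [-0.5114 -0.0574  0.0084] turn [ 0.0018 -0.0005  0.0006]
blue rim ((216.82188415527344, 165.35372924804688), (6.081600666046143, 17.10614013671875), 172.80752563476562) [[603.4  99.8]]
```

>>> drive_tool([
  [0.087,[-0.034,-0.004,0],[0,0,0]],
  [0.087,[-0.068,-0.0075,0],[0,0,0]],
  [0.087,[-0.102,-0.011,0],[0,0,0]],
  [0.087,[-0.136,-0.015,0],[0,0,0]],
  [0.087,[-0.1705,-0.0191,0],[0,0,0]],
])

```text
clock: 16.9
ee_pos: [583.5, -45.9, 212.2]
tool_rot: [2.22, 2.222, 0.001]
wrist_force: [1.2, 0.9, 0.3]
opening: 87.1
finger_force: 0.0
```

>>> drive_tool([
  [0.087,[-0.034,-0.004,0],[0,0,0]],
  [0.087,[-0.068,-0.0075,0],[0,0,0]],
  [0.087,[-0.102,-0.011,0],[0,0,0]],
  [0.087,[-0.136,-0.015,0],[0,0,0]],
  [0.087,[-0.1705,-0.0191,0],[0,0,0]],
])

```text
clock: 17.4
ee_pos: [564.6, -216.4, 212.2]
tool_rot: [2.22, 2.222, 0.001]
wrist_force: [0.2, -0.4, 0.4]
opening: 87.0
finger_force: 0.0
```

>>> drive_tool([
  [0.087,[-0.034,-0.004,0],[0,0,0]],
  [0.087,[-0.068,-0.0075,0],[0,0,0]],
  [0.087,[-0.102,-0.011,0],[0,0,0]],
  [0.087,[-0.136,-0.015,0],[0,0,0]],
  [0.087,[-0.1705,-0.0191,0],[0,0,0]],
])

```text
clock: 17.9
ee_pos: [545.7, -386.8, 212.1]
tool_rot: [2.219, 2.222, 0.001]
wrist_force: [0.6, -0.2, -0.3]
opening: 87.0
finger_force: 0.0
```

>>> drive_tool([
  [0.087,[0,0,0],[0,0,0]],
  [0.087,[0,0,0.03],[0,0,0]],
  [0.087,[0,0,0.06],[0,0,0]],
  [0.087,[0,0,0.085],[0,0,0]],
  [0.087,[0,0,0.085],[0,0,0]],
])

```text
clock: 18.4
ee_pos: [544.5, -383.5, 123.2]
tool_rot: [-2.216, -2.219, 0.002]
wrist_force: [0.4, 1.3, -0.1]
opening: 87.2
finger_force: 0.0
```

```bash
python3 go.py 546 -385.7 76 0;python3 - <<'E'
from h import *
c=calibration("top");im=grab_frame("top");np.save("t2.npy",im)
c3=calibration("scene")
save("t2",im[120:260,140:420],2.8)
print((proj(c,[[602,125.7,133],[479,-222,38]])-[140,120])*2.8)
E
```

```text
t 18.4 pos [ 544.5 -383.5  123.2] F [ 0.4  1.3 -0.1] open 87.2 ff 0.0 q [ 0.08  0.5   0.64  1.57 -0.32  1.18  0.78]
shift(m) [-0.0023  0.0017  0.0472] turn [-0.0045 -0.0029  0.0016]
[[189.55492673 128.33683317]
 [520.13335148 259.84787479]]
```

View pics/t2.png

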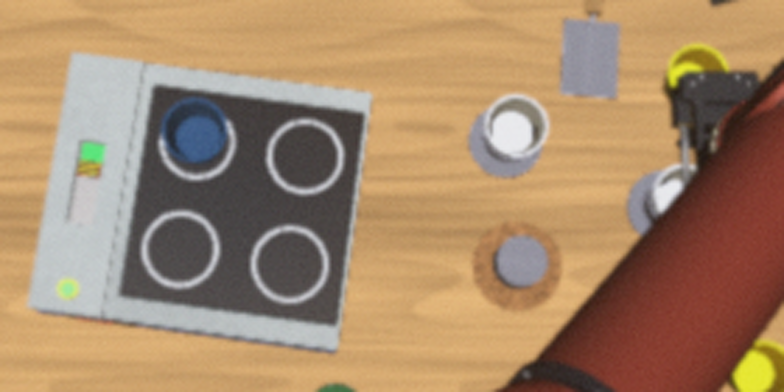

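The blue cup's rim at (195,131) is within about 3 mm of the ring centre prediction (190,128), and the weight at (521,260) is where I set it. Grasping white cup B1.

>>> drive_tool([
  [0.087,[0,0,0.012],[0,0,0]],
  [0.087,[0,0,0.026],[0,0,0]],
  [0.087,[0,0,0.038],[0,0,0]],
  [0.087,[0,0,0.048],[0,0,0]],
  [0.087,[0,0,0.049],[0,0,0]],
])

```text
clock: 18.95
ee_pos: [545.0, -384.9, 75.3]
tool_rot: [-2.219, -2.221, 0.001]
wrist_force: [0.3, 0.4, 0.5]
opening: 87.0
finger_force: 0.0
```

>>> drive_tool([
  [0.087,[0,0,0],[0,0,0]],
  [0.087,[0,0,0],[0,0,0]],
  [0.087,[0,0,0],[0,0,0]],
  [0.087,[0,0,0],[0,0,0]],
  [0.087,[0,0,0],[0,0,0]],
])

```text
clock: 19.45
ee_pos: [545.9, -385.5, 77.4]
tool_rot: [2.22, 2.222, 0.0]
wrist_force: [0.0, 0.4, 0.4]
opening: 87.1
finger_force: 0.0
```

```bash
python3 go.py 546 -385.7 76 0
```

```text
t 19.4 pos [ 545.9 -385.5   77.4] F [0.  0.4 0.4] open 87.1 ff 0.0 q [ 0.1   0.55  0.62  1.61 -0.35  1.09  0.81]
shift(m) [-0.0002  0.0001  0.0014] turn [0.0004 0.0002 0.0011]
```

>>> drive_tool([
  [0.087,[0,0,0.0015],[0,0,0]],
  [0.072,[0,0,0.0015],[0,0,0]],
  [0.06,[0,0,0.0015],[0,0,0]],
  [0.055,[0,0,0.0015],[0,0,0]],
  [0.055,[0,0,0.0015],[0,0,0]],
], grip_force=60)

```text
clock: 19.95
ee_pos: [544.7, -385.5, 75.5]
tool_rot: [-2.22, -2.221, 0.001]
wrist_force: [-4.8, 1.1, 3.3]
opening: 64.6
finger_force: 60.0
```

>>> drive_tool([
  [0.055,[0,0,0],[0,0,0]],
  [0.055,[0,0,-0.001],[0,0,0]],
  [0.055,[0,0,-0.002],[0,0,0]],
  [0.055,[0,0,-0.003],[0,0,0]],
  [0.055,[0,0,-0.004],[0,0,0]],
])

```text
clock: 20.45
ee_pos: [545.2, -385.1, 78.9]
tool_rot: [-2.219, -2.221, 0.001]
wrist_force: [-3.0, -0.2, -8.2]
opening: 64.8
finger_force: 60.0
```

>>> drive_tool([
  [0.055,[0,0,-0.001],[0,0,0]],
  [0.055,[0,0,-0.002],[0,0,0]],
  [0.055,[0,0,-0.003],[0,0,0]],
  [0.055,[0,0,-0.004],[0,0,0]],
  [0.055,[0,0,-0.005],[0,0,0]],
])

```text
clock: 20.95
ee_pos: [545.7, -385.6, 84.8]
tool_rot: [2.22, 2.222, -0.0]
wrist_force: [-3.9, -0.2, -6.5]
opening: 64.6
finger_force: 60.0
```

>>> drive_tool([
  [0.055,[0,0,-0.001],[0,0,0]],
  [0.055,[0,0,-0.002],[0,0,0]],
  [0.055,[0,0,-0.003],[0,0,0]],
  [0.055,[0,0,-0.004],[0,0,0]],
  [0.055,[0,0,-0.005],[0,0,0]],
])

```text
clock: 21.45
ee_pos: [546.8, -385.5, 90.3]
tool_rot: [2.219, 2.222, 0.001]
wrist_force: [0.5, -0.4, -2.3]
opening: 64.8
finger_force: 60.0
```

>>> drive_tool([
  [0.055,[0,0,-0.01],[0,0,0]],
  [0.055,[0,0,-0.03],[0,0,0]],
  [0.055,[0,0,-0.06],[0,0,0]],
  [0.055,[0,0,-0.09],[0,0,0]],
  [0.055,[0,0,-0.118],[0,0,0]],
])

```text
clock: 21.95
ee_pos: [546.0, -385.7, 210.0]
tool_rot: [2.219, 2.221, 0.001]
wrist_force: [1.2, -1.1, -1.6]
opening: 64.7
finger_force: 60.0
```

```bash
python3 go.py 472 26.5 206 0
```

```text
t 21.9 pos [ 546.  -385.7  210. ] F [ 1.2 -1.1 -1.6] open 64.7 ff 60.0 q [ 0.06  0.44  0.67  1.47 -0.27  1.32  0.75]
shift(m) [ 0.4123 -0.0736  0.0036] turn [0.0014 0.0007 0.0008]
```

>>> drive_tool([
  [0.055,[0.027,-0.005,0],[0,0,0]],
  [0.055,[0.055,-0.01,0],[0,0,0]],
  [0.055,[0.082,-0.015,0],[0,0,0]],
  [0.055,[0.11,-0.02,0],[0,0,0]],
  [0.055,[0.1374,-0.0245,0],[0,0,0]],
])

```text
clock: 22.45
ee_pos: [521.0, -247.2, 208.5]
tool_rot: [2.22, 2.222, 0.001]
wrist_force: [-0.2, 0.2, -2.2]
opening: 64.5
finger_force: 60.0
```

>>> drive_tool([
  [0.055,[0.027,-0.005,0],[0,0,0]],
  [0.055,[0.055,-0.01,0],[0,0,0]],
  [0.055,[0.082,-0.015,0],[0,0,0]],
  [0.055,[0.11,-0.02,0],[0,0,0]],
  [0.055,[0.1374,-0.0245,0],[0,0,0]],
])

```text
clock: 22.95
ee_pos: [496.4, -109.8, 208.6]
tool_rot: [2.22, 2.221, 0.002]
wrist_force: [0.9, 0.4, -1.3]
opening: 64.4
finger_force: 60.0
```

>>> drive_tool([
  [0.055,[0.027,-0.005,0],[0,0,0]],
  [0.055,[0.055,-0.01,0],[0,0,0]],
  [0.055,[0.082,-0.015,0],[0,0,0]],
  [0.055,[0.11,-0.02,0],[0,0,0]],
  [0.055,[0.1374,-0.0245,0],[0,0,0]],
])

```text
clock: 23.45
ee_pos: [471.9, 27.6, 208.7]
tool_rot: [2.22, 2.221, 0.003]
wrist_force: [0.4, -0.2, -2.0]
opening: 64.6
finger_force: 60.0
```

>>> drive_tool([
  [0.055,[0,0,0],[0,0,0]],
  [0.055,[0,0,0.02],[0,0,0]],
  [0.055,[0,0,0.045],[0,0,0]],
  [0.055,[0,0,0.065],[0,0,0]],
  [0.055,[0,0,0.073],[0,0,0]],
])

```text
clock: 23.95
ee_pos: [471.2, 25.8, 133.6]
tool_rot: [-2.221, -2.221, 0.002]
wrist_force: [-0.2, -0.1, -0.6]
opening: 64.8
finger_force: 60.0
```

>>> drive_tool([
  [0.055,[0,0,0],[0,0,0]],
  [0.055,[0,0,0.001],[0,0,0]],
  [0.055,[0,0,0.002],[0,0,0]],
  [0.055,[0,0,0.003],[0,0,0]],
  [0.055,[0,0,0.003],[0,0,0]],
])

```text
clock: 24.45
ee_pos: [472.1, 26.6, 131.9]
tool_rot: [2.22, 2.222, 0.001]
wrist_force: [-0.3, 0.2, -1.3]
opening: 65.0
finger_force: 60.0
```

```bash
python3 go.py 472 26.5 126.5 0
```

```text
t 24.4 pos [472.1  26.6 131.9] F [-0.3  0.2 -1.3] open 65.0 ff 60.0 q [-0.54  0.05  0.41  2.03 -0.02  1.07 -0.13]
shift(m) [-0.0001 -0.0001  0.0054] turn [ 0.0006 -0.0002  0.0009]
```

>>> drive_tool([
  [0.055,[0,0,0.001],[0,0,0]],
  [0.055,[0,0,0.002],[0,0,0]],
  [0.055,[0,0,0.003],[0,0,0]],
  [0.055,[0,0,0.004],[0,0,0]],
  [0.055,[0,0,0.004],[0,0,0]],
])

```text
clock: 24.95
ee_pos: [471.7, 26.6, 127.4]
tool_rot: [-2.22, -2.222, 0.001]
wrist_force: [-0.6, 0.2, -2.5]
opening: 64.6
finger_force: 60.0
```

>>> drive_tool([
  [0.055,[0,0,0.0005],[0,0,0]],
  [0.055,[0,0,0.001],[0,0,0]],
  [0.055,[0,0,0.001],[0,0,0]],
  [0.055,[0,0,0.001],[0,0,0]],
  [0.055,[0,0,0.001],[0,0,0]],
])

```text
clock: 25.45
ee_pos: [471.9, 26.6, 126.6]
tool_rot: [2.22, 2.222, -0.0]
wrist_force: [0.0, 0.5, -2.2]
opening: 64.5
finger_force: 60.0
```

>>> drive_tool([
  [0.055,[0,0,0.0005],[0,0,0]],
  [0.055,[0,0,0.001],[0,0,0]],
  [0.055,[0,0,0.0015],[0,0,0]],
  [0.055,[0,0,0.0015],[0,0,0]],
  [0.055,[0,0,0.0015],[0,0,0]],
])

```text
clock: 25.95
ee_pos: [472.0, 26.6, 125.9]
tool_rot: [-2.22, -2.222, -0.001]
wrist_force: [-3.6, -0.3, 9.4]
opening: 65.0
finger_force: 60.0
```

Contact. Release, retreat, then go above cup A at (619,−211).

>>> drive_tool([
  [0.055,[0,0,-0.001],[0,0,0]],
  [0.066,[0,0,-0.001],[0,0,0]],
  [0.072,[0,0,-0.001],[0,0,0]],
  [0.08,[0,0,-0.001],[0,0,0]],
  [0.082,[0,0,-0.001],[0,0,0]],
])

```text
clock: 26.45
ee_pos: [472.0, 26.6, 126.1]
tool_rot: [2.22, 2.222, 0.0]
wrist_force: [0.1, -0.5, -0.5]
opening: 78.9
finger_force: 0.0
```

>>> drive_tool([
  [0.082,[0,0,0],[0,0,0]],
  [0.082,[0,0,-0.015],[0,0,0]],
  [0.087,[0,0,-0.04],[0,0,0]],
  [0.087,[0,0,-0.065],[0,0,0]],
  [0.087,[0,0,-0.085],[0,0,0]],
])

```text
clock: 26.95
ee_pos: [472.1, 26.6, 212.5]
tool_rot: [2.22, 2.222, 0.001]
wrist_force: [0.4, -0.1, -0.5]
opening: 86.7
finger_force: 0.0
```

>>> drive_tool([
  [0.087,[-0.024,0.015,0],[0,0,0]],
  [0.087,[-0.048,0.029,0],[0,0,0]],
  [0.087,[-0.071,0.044,0],[0,0,0]],
  [0.087,[-0.095,0.059,0],[0,0,0]],
  [0.087,[-0.119,0.0735,0],[0,0,0]],
])

```text
clock: 27.45
ee_pos: [546.1, -93.2, 211.1]
tool_rot: [2.22, 2.223, 0.0]
wrist_force: [0.0, 0.6, -0.3]
opening: 86.8
finger_force: 0.0
```

>>> drive_tool([
  [0.087,[-0.03,0.018,0],[0,0,0]],
  [0.087,[-0.06,0.037,0],[0,0,0]],
  [0.087,[-0.09,0.055,0],[0,0,0]],
  [0.087,[-0.119,0.0735,0],[0,0,0]],
  [0.087,[-0.119,0.0735,0],[0,0,0]],
])

```text
clock: 27.95
ee_pos: [619.5, -215.8, 210.3]
tool_rot: [2.224, 2.217, -0.004]
wrist_force: [-0.7, 0.9, -0.4]
opening: 87.0
finger_force: 0.0
```

```bash
python3 go.py 619 -211 76 0;python3 - <<'E'
from h import *
c=calibration("wrist");im=grab_frame("wrist");t=grab_frame("top");np.save("t3.npy",t)
save("w5",np.hstack([cv2.resize(im[:240,120:440],(400,300)),cv2.resize(t[120:260,150:337],(400,300))]))
p=proj(c,[[619,-211,82],[619,-211,4]]);print((p-[120,0])*1.25)
print((proj(calibration("top"),[[602,125.7,133],[471.7,26.5,133]])-[150,120])*2.14+[400,0])
E
```

```text
t 27.9 pos [ 619.5 -215.8  210.3] F [-0.7  0.9 -0.4] open 87.0 ff 0.0 q [-0.18  0.4   0.6   1.5  -0.23  1.31  0.44]
shift(m) [ 0.0053 -0.0004  0.1343] turn [-0.0009  0.0031 -0.0033]
[[166.98421964 226.46729437]
 [167.31049341 203.8950132 ]]
[[523.47412258  98.08600821]
 [597.59894196 195.95515048]]
```

View pics/w5.png

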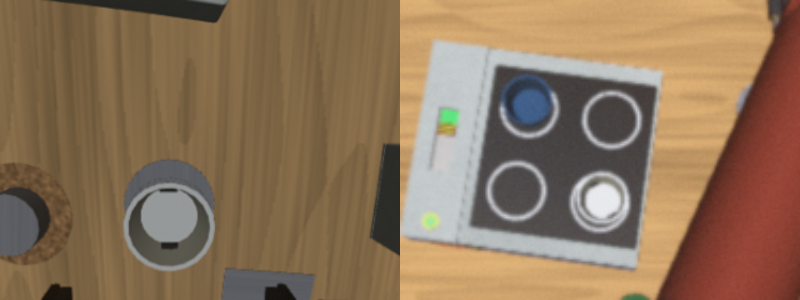

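White cup A's rim is at (170,226) against a predicted (167,226). On the platform, the blue and white cups stand in their rings. Descending.

>>> drive_tool([
  [0.087,[0,0,0],[0,0,0]],
  [0.087,[0,0,0.03],[0,0,0]],
  [0.087,[0,0,0.065],[0,0,0]],
  [0.087,[0,0,0.1],[0,0,0]],
  [0.087,[0,0,0.115],[0,0,0]],
])

```text
clock: 28.55
ee_pos: [617.5, -208.9, 93.2]
tool_rot: [-2.216, -2.222, 0.002]
wrist_force: [-0.8, -0.3, 0.4]
opening: 87.1
finger_force: 0.0
```

>>> drive_tool([
  [0.087,[0,0,0.008],[0,0,0]],
  [0.087,[0,0,0.014],[0,0,0]],
  [0.087,[0,0,0.018],[0,0,0]],
  [0.087,[0,0,0.018],[0,0,0]],
  [0.087,[0,0,0.018],[0,0,0]],
])

```text
clock: 29.05
ee_pos: [619.6, -211.4, 79.0]
tool_rot: [2.22, 2.222, 0.001]
wrist_force: [-0.2, 0.7, 1.0]
opening: 86.9
finger_force: 0.0
```

```bash
python3 go.py 619.5 -211 76 0
```

```text
t 29.1 pos [ 619.6 -211.4   79. ] F [-0.2  0.7  1. ] open 86.9 ff 0.0 q [-0.16  0.51  0.55  1.65 -0.29  1.07  0.48]
shift(m) [ 0.0004 -0.0001  0.003 ] turn [0.0013 0.0002 0.0009]
```

>>> drive_tool([
  [0.087,[0,0,0.003],[0,0,0]],
  [0.072,[0,0,0.003],[0,0,0]],
  [0.06,[0,0,0.003],[0,0,0]],
  [0.055,[0,0,0.003],[0,0,0]],
  [0.055,[0,0,0.003],[0,0,0]],
])

```text
clock: 29.55
ee_pos: [619.8, -211.2, 75.2]
tool_rot: [2.219, 2.222, 0.001]
wrist_force: [4.4, -1.2, -0.7]
opening: 65.4
finger_force: 60.0
```

>>> drive_tool([
  [0.055,[0,0,0],[0,0,0]],
  [0.055,[0,0,-0.001],[0,0,0]],
  [0.055,[0,0,-0.002],[0,0,0]],
  [0.055,[0,0,-0.003],[0,0,0]],
  [0.055,[0,0,-0.004],[0,0,0]],
])

```text
clock: 30.05
ee_pos: [619.3, -210.9, 78.0]
tool_rot: [2.22, 2.223, -0.0]
wrist_force: [6.1, -1.3, -11.1]
opening: 65.9
finger_force: 60.0
```

>>> drive_tool([
  [0.055,[0,0,-0.001],[0,0,0]],
  [0.055,[0,0,-0.002],[0,0,0]],
  [0.055,[0,0,-0.003],[0,0,0]],
  [0.055,[0,0,-0.004],[0,0,0]],
  [0.055,[0,0,-0.005],[0,0,0]],
])

```text
clock: 30.55
ee_pos: [618.4, -211.0, 83.5]
tool_rot: [-2.219, -2.221, 0.001]
wrist_force: [1.2, -0.3, -9.0]
opening: 65.0
finger_force: 60.0
```

>>> drive_tool([
  [0.055,[0,0,-0.001],[0,0,0]],
  [0.055,[0,0,-0.002],[0,0,0]],
  [0.055,[0,0,-0.003],[0,0,0]],
  [0.055,[0,0,-0.004],[0,0,0]],
  [0.055,[0,0,-0.005],[0,0,0]],
])

```text
clock: 31.05
ee_pos: [619.4, -211.4, 89.7]
tool_rot: [2.22, 2.222, 0.001]
wrist_force: [-0.2, -0.2, -2.2]
opening: 65.4
finger_force: 60.0
```

>>> drive_tool([
  [0.055,[0,0,-0.01],[0,0,0]],
  [0.055,[0,0,-0.03],[0,0,0]],
  [0.055,[0,0,-0.06],[0,0,0]],
  [0.055,[0,0,-0.09],[0,0,0]],
  [0.055,[0,0,-0.118],[0,0,0]],
])

```text
clock: 31.55
ee_pos: [619.1, -211.5, 209.5]
tool_rot: [2.22, 2.221, 0.001]
wrist_force: [1.2, -0.2, -2.0]
opening: 65.8
finger_force: 60.0
```

>>> drive_tool([
  [0.055,[0.02,-0.003,0],[0,0,0]],
  [0.055,[0.045,-0.007,0],[0,0,0]],
  [0.055,[0.07,-0.011,0],[0,0,0]],
  [0.055,[0.095,-0.015,0],[0,0,0]],
  [0.055,[0.12,-0.018,0],[0,0,0]],
])

```text
clock: 32.05
ee_pos: [600.7, -90.5, 208.1]
tool_rot: [2.22, 2.222, 0.001]
wrist_force: [-0.4, 1.0, -0.6]
opening: 65.6
finger_force: 60.0
```

>>> drive_tool([
  [0.055,[0.025,-0.004,0],[0,0,0]],
  [0.055,[0.05,-0.008,0],[0,0,0]],
  [0.055,[0.08,-0.012,0],[0,0,0]],
  [0.055,[0.102,-0.015,0],[0,0,0]],
  [0.055,[0.102,-0.015,0],[0,0,0]],
])

```text
clock: 32.55
ee_pos: [585.6, 15.0, 207.8]
tool_rot: [-2.214, -2.227, -0.003]
wrist_force: [-0.6, 0.4, -1.8]
opening: 65.3
finger_force: 60.0
```

>>> drive_tool([
  [0.055,[0,0,0],[0,0,0]],
  [0.055,[0,0,0.02],[0,0,0]],
  [0.055,[0,0,0.045],[0,0,0]],
  [0.055,[0,0,0.065],[0,0,0]],
  [0.055,[0,0,0.073],[0,0,0]],
])

```text
clock: 33.05
ee_pos: [585.0, 9.0, 132.5]
tool_rot: [-2.222, -2.22, 0.004]
wrist_force: [-0.2, 0.2, -1.1]
opening: 65.6
finger_force: 60.0
```

>>> drive_tool([
  [0.055,[0,0,0],[0,0,0]],
  [0.055,[0,0,0.001],[0,0,0]],
  [0.055,[0,0,0.002],[0,0,0]],
  [0.055,[0,0,0.002],[0,0,0]],
  [0.055,[0,0,0.002],[0,0,0]],
])

```text
clock: 33.55
ee_pos: [586.1, 10.8, 132.6]
tool_rot: [2.22, 2.222, 0.001]
wrist_force: [-0.4, -0.7, -2.3]
opening: 65.6
finger_force: 60.0
```

```bash
python3 go.py 586.5 11 126.5 0
```

```text
t 33.5 pos [586.1  10.8 132.6] F [-0.4 -0.7 -2.3] open 65.6 ff 60.0 q [-0.51  0.3   0.5   1.77 -0.16  1.11  0.04]
shift(m) [0.0002 0.0004 0.0061] turn [ 0.0007 -0.0002  0.001 ]
```

>>> drive_tool([
  [0.055,[0,0,0.0015],[0,0,0]],
  [0.055,[0,0,0.003],[0,0,0]],
  [0.055,[0,0,0.0045],[0,0,0]],
  [0.055,[0,0,0.0055],[0,0,0]],
  [0.055,[0,0,0.006],[0,0,0]],
])

```text
clock: 34.05
ee_pos: [585.8, 10.7, 125.8]
tool_rot: [-2.22, -2.222, 0.001]
wrist_force: [-0.3, 0.3, -1.8]
opening: 65.4
finger_force: 60.0
```

>>> drive_tool([
  [0.055,[0,0,0.0005],[0,0,0]],
  [0.055,[0,0,0.001],[0,0,0]],
  [0.055,[0,0,0.001],[0,0,0]],
  [0.055,[0,0,0.001],[0,0,0]],
  [0.055,[0,0,0.001],[0,0,0]],
])

```text
clock: 34.55
ee_pos: [585.9, 10.7, 125.7]
tool_rot: [-2.22, -2.222, -0.0]
wrist_force: [-2.7, -0.8, 6.6]
opening: 65.6
finger_force: 60.0
```

>>> drive_tool([
  [0.055,[0,0,-0.0005],[0,0,0]],
  [0.066,[0,0,-0.0005],[0,0,0]],
  [0.072,[0,0,-0.0005],[0,0,0]],
  [0.08,[0,0,-0.0005],[0,0,0]],
  [0.082,[0,0,-0.0005],[0,0,0]],
])

```text
clock: 35.05
ee_pos: [586.0, 10.8, 125.5]
tool_rot: [2.22, 2.222, 0.0]
wrist_force: [-0.1, -1.0, 0.1]
opening: 78.8
finger_force: 0.0
```

>>> drive_tool([
  [0.082,[0,0,0],[0,0,0]],
  [0.082,[0,0,-0.015],[0,0,0]],
  [0.087,[0,0,-0.04],[0,0,0]],
  [0.087,[0,0,-0.065],[0,0,0]],
  [0.087,[0,0,-0.085],[0,0,0]],
])

```text
clock: 35.55
ee_pos: [586.3, 10.6, 213.3]
tool_rot: [2.22, 2.221, 0.002]
wrist_force: [0.3, 0.1, -0.3]
opening: 86.6
finger_force: 0.0
```

>>> drive_tool([
  [0.05,[0.024,-0.005,0],[0,0,0]],
  [0.04,[0.048,-0.009,0],[0,0,0]],
  [0.03,[0.071,-0.014,0],[0,0,0]],
  [0.01,[0.095,-0.019,0],[0,0,0]],
  [0.0,[0.118,-0.023,0],[0,0,0]],
], grip_force=20)

```text
clock: 36.05
ee_pos: [562.7, 129.7, 211.9]
tool_rot: [2.22, 2.222, 0.002]
wrist_force: [-0.2, -0.6, -0.4]
opening: 55.0
finger_force: 0.0
```

>>> drive_tool([
  [0.0,[0.03,-0.006,0],[0,0,0.04]],
  [0.0,[0.06,-0.012,0],[0,0,0.08]],
  [0.0,[0.09,-0.018,0],[0,0,0.11]],
  [0.0,[0.119,-0.0235,0],[0,0,0.136]],
  [0.0,[0.119,-0.0235,0],[0,0,0.136]],
])

```text
clock: 36.55
ee_pos: [537.6, 253.0, 211.4]
tool_rot: [-2.359, -2.072, -0.002]
wrist_force: [-0.6, -0.2, 0.3]
opening: 15.1
finger_force: 0.0
```

>>> drive_tool([
  [0.0,[0,0,0],[0,0,0]],
  [0.0,[0,0,0],[0,0,0]],
  [0.0,[0,0,0],[0,0,0]],
  [0.0,[0,0,0],[0,0,0]],
  [0.0,[0,0,0],[0,0,0]],
])

```text
clock: 37.05
ee_pos: [539.3, 247.1, 210.7]
tool_rot: [2.367, 2.065, 0.0]
wrist_force: [0.3, -0.1, -1.0]
opening: 0.8
finger_force: 0.0
```

```bash
python3 go.py 539.5 247.4 130 -7.8;python3 - <<'E'
from h import *
c=calibration("wrist");im=grab_frame("wrist");t=grab_frame("top");np.save("t4.npy",t);np.save("w6.npy",im)
a=np.hstack([cv2.resize(im[:300,110:430],(400,375)),cv2.resize(t[120:260,150:387][:, :],(400,236)) if 0 else cv2.resize(t[120:295,150:337],(400,375))])
save("w6",a)
vx=np.array([.991,-.136]);vy=np.array([.136,.991]);s=np.array([559.8,244.6])
P=[[*(s+a*vx+b*vy),z] for a,b,z in[(-45,0,65),(45,0,65),(0,14,65),(0,-14,65),(12,0,64.5)]]
print("slot",(proj(c,P)-[110,0])*1.25)
r=[[602,125.7,133],[471.7,26.5,133],[586.3,10.8,133],[479,-222,38]]
print("top",(proj(calibration("top"),r)-[150,120])*2.14+[400,0])
E
```

```text
t 37.0 pos [539.3 247.1 210.7] F [ 0.3 -0.1 -1. ] open 0.8 ff 0.0 q [-0.83  0.24  0.39  1.66 -0.09  1.27 -0.56]
shift(m) [0.0003 0.0001 0.0807] turn [0.     0.     0.0002]
slot [[148.7855198  226.74663303]
 [264.00387318 226.81852583]
 [206.8469754  209.21300657]
 [206.14394732 243.85878425]
 [221.80397989 226.60668028]]
top [[523.47412258  98.08600821]
 [597.59894196 195.95515048]
 [610.06170183 109.7695537 ]
 [776.13049006 198.59801859]]
```

View pics/w6.png

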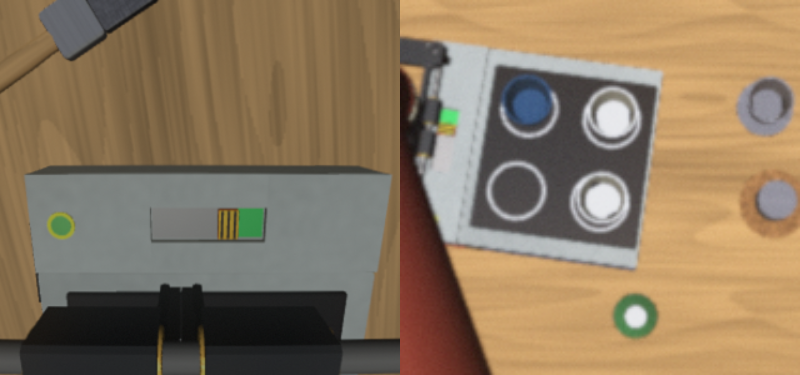

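Slot spans (151,224) to (266,224), the orange button is at (228,224) and the green end at right. The closed fingers look centred over the open part of the slot. All three cups sit in rings and the weight is on its pad. Descending into the slot.

>>> drive_tool([
  [0.0,[0.001,0,0.03],[0,0,0]],
  [0.0,[0.001,0,0.06],[0,0,0]],
  [0.0,[0.001,0,0.09],[0,0,0]],
  [0.0,[0.001,0,0.115],[0,0,0]],
  [0.0,[0.001,0,0.125],[0,0,0]],
])

```text
clock: 37.65
ee_pos: [537.9, 247.9, 83.0]
tool_rot: [-2.366, -2.066, 0.006]
wrist_force: [-1.1, -0.6, 0.3]
opening: 0.8
finger_force: 0.0
```

>>> drive_tool([
  [0.0,[0,0,0],[0,0,0]],
  [0.0,[0,0,0],[0,0,0]],
  [0.0,[0,0,0],[0,0,0]],
  [0.0,[0,0,0],[0,0,0]],
  [0.0,[0,0,0],[0,0,0]],
])

```text
clock: 38.15
ee_pos: [539.6, 248.9, 86.4]
tool_rot: [2.366, 2.066, 0.002]
wrist_force: [-0.2, -0.4, -0.3]
opening: 0.4
finger_force: 0.0
```

```bash
python3 go.py 539.5 248 71 -7.8
```

```text
t 38.1 pos [539.6 248.9  86.4] F [-0.2 -0.4 -0.3] open 0.4 ff 0.0 q [-0.81  0.35  0.37  1.79 -0.14  1.03 -0.52]
shift(m) [-0.0009 -0.      0.0154] turn [ 0.0009 -0.0009  0.0011]
```

>>> drive_tool([
  [0.0,[-0.0005,0,0.005],[0,0,0]],
  [0.0,[-0.0005,0,0.009],[0,0,0]],
  [0.0,[-0.0005,0,0.012],[0,0,0]],
  [0.0,[-0.0005,0,0.0145],[0,0,0]],
  [0.0,[-0.0005,0,0.0155],[0,0,0]],
])

```text
clock: 38.65
ee_pos: [539.0, 248.1, 69.6]
tool_rot: [-2.366, -2.066, 0.001]
wrist_force: [-0.7, 0.9, 0.5]
opening: 0.1
finger_force: 0.0
```

>>> drive_tool([
  [0.0,[0,0,0],[0,0,0]],
  [0.0,[0,0,0],[0,0,0]],
  [0.0,[0,0,0],[0,0,0]],
  [0.0,[0,0,0],[0,0,0]],
  [0.0,[0,0,0],[0,0,0]],
])

```text
clock: 39.15
ee_pos: [539.2, 248.2, 70.1]
tool_rot: [2.366, 2.066, 0.0]
wrist_force: [0.4, 0.8, 0.4]
opening: 0.5
finger_force: 0.0
```

Tip is in the slot with no contact. Pushing toward the green end.

>>> drive_tool([
  [0.0,[0,0.004,0],[0,0,0]],
  [0.0,[0,0.008,0],[0,0,0]],
  [0.0,[0,0.012,0],[0,0,0]],
  [0.0,[0,0.015,0],[0,0,0]],
  [0.0,[0,0.018,0],[0,0,0]],
])

```text
clock: 39.65
ee_pos: [557.4, 245.6, 70.0]
tool_rot: [2.366, 2.066, -0.0]
wrist_force: [0.9, 0.2, -0.2]
opening: 0.5
finger_force: 0.0
```

>>> drive_tool([
  [0.0,[0,0.003,0],[0,0,0]],
  [0.0,[0,0.006,0],[0,0,0]],
  [0.0,[0,0.009,0],[0,0,0]],
  [0.0,[0,0.011,0],[0,0,0]],
  [0.0,[0,0.013,0],[0,0,0]],
])

```text
clock: 40.15
ee_pos: [569.9, 244.0, 70.0]
tool_rot: [-2.366, -2.067, 0.001]
wrist_force: [-2.3, -0.1, 1.4]
opening: 0.6
finger_force: 0.8
```

>>> drive_tool([
  [0.0,[0,0.001,0],[0,0,0]],
  [0.0,[0,0.002,0],[0,0,0]],
  [0.0,[0,0.002,0],[0,0,0]],
  [0.0,[0,0.002,0],[0,0,0]],
  [0.0,[0,0.002,0],[0,0,0]],
])

```text
clock: 40.65
ee_pos: [572.0, 243.7, 70.1]
tool_rot: [2.366, 2.066, 0.0]
wrist_force: [-0.9, 0.2, -0.6]
opening: 0.4
finger_force: 0.2
```

>>> drive_tool([
  [0.0,[0,0.0015,0],[0,0,0]],
  [0.0,[0,0.003,0],[0,0,0]],
  [0.0,[0,0.0045,0],[0,0,0]],
  [0.0,[0,0.006,0],[0,0,0]],
  [0.0,[0,0.006,0],[0,0,0]],
])

```text
clock: 41.15
ee_pos: [578.2, 242.9, 70.1]
tool_rot: [2.366, 2.066, 0.001]
wrist_force: [0.4, 0.4, 0.3]
opening: 0.5
finger_force: 0.2
```

>>> drive_tool([
  [0.0,[0,0.0015,0],[0,0,0]],
  [0.0,[0,0.003,0],[0,0,0]],
  [0.0,[0,0.004,0],[0,0,0]],
  [0.0,[0,0.005,0],[0,0,0]],
  [0.0,[0,0.005,0],[0,0,0]],
])

```text
clock: 41.65
ee_pos: [579.6, 242.8, 69.8]
tool_rot: [-2.362, -2.065, 0.008]
wrist_force: [-14.9, -1.2, 12.3]
opening: 0.5
finger_force: 7.6
```

At the stop (15 N). Back off, lift, move clear and check.

>>> drive_tool([
  [0.0,[0,-0.005,0],[0,0,0]],
  [0.0,[0,-0.01,0],[0,0,0]],
  [0.0,[0,-0.015,0],[0,0,0]],
  [0.0,[0,-0.02,0],[0,0,0]],
  [0.0,[0,-0.02,0],[0,0,0]],
])

```text
clock: 42.15
ee_pos: [562.4, 245.2, 70.1]
tool_rot: [-2.366, -2.067, -0.0]
wrist_force: [0.3, 0.4, 0.3]
opening: 0.5
finger_force: 0.0
```

>>> drive_tool([
  [0.0,[0,0,-0.01],[0,0,0]],
  [0.0,[0,0,-0.04],[0,0,0]],
  [0.0,[0,0,-0.08],[0,0,0]],
  [0.0,[0,0,-0.12],[0,0,0]],
  [0.0,[0,0,-0.14],[0,0,0]],
])

```text
clock: 42.65
ee_pos: [564.6, 245.1, 214.9]
tool_rot: [2.366, 2.065, 0.008]
wrist_force: [1.1, 0.5, -0.3]
opening: 0.4
finger_force: 0.0
```

>>> drive_tool([
  [0.0,[0,0,0],[0,0,0]],
  [0.0,[0,0,0],[0,0,0]],
  [0.0,[0,0,0],[0,0,0]],
  [0.0,[0,0,0],[0,0,0]],
  [0.0,[0,0,0],[0,0,0]],
])

```text
clock: 43.15
ee_pos: [562.6, 244.7, 209.2]
tool_rot: [-2.366, -2.066, 0.002]
wrist_force: [-0.6, -0.7, -0.3]
opening: 0.5
finger_force: 0.0
```

```bash
python3 go.py 539.5 248 71 -7.8;python3 - <<'E'
from h import *
im=grab_frame("wrist");t=grab_frame("top")
save("w7",np.hstack([cv2.resize(im[:300,110:430],(400,375)),cv2.resize(t[120:295,150:337],(400,375))]))
E
```

```text
t 43.1 pos [562.6 244.7 209.2] F [-0.6 -0.7 -0.3] open 0.5 ff 0.0 q [-0.8   0.28  0.39  1.61 -0.11  1.28 -0.53]
shift(m) [ 0.0003 -0.0232  0.1382] turn [-0.0011  0.0011  0.001 ]
```

View pics/w7.png

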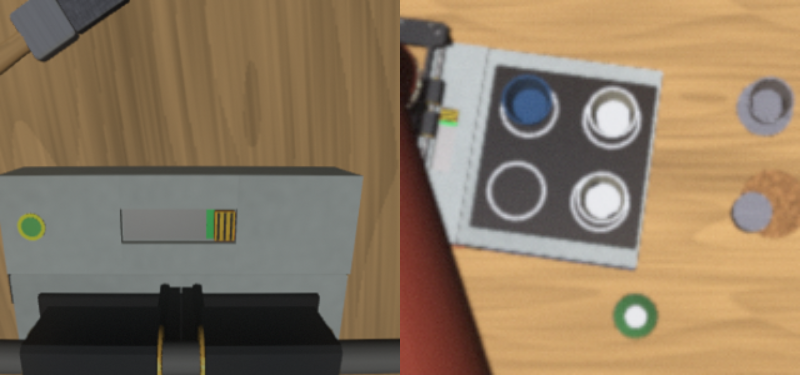

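Switch fully home: the button at (225,225) is against the slot's green end. The weight, though, has been knocked aside after step 1: it's now at (752,212), on the pad's edge. I'll put it back.

```bash
python3 - <<'E'
from meas import *
c=calibration("top");im=grab_frame("top")
hsv=cv2.cvtColor(im,cv2.COLOR_RGB2HSV)
m=cv2.inRange(hsv,(100,8,80),(150,80,200));k=np.zeros_like(m);k[200:240,295:335]=1;m*=k
e=cv2.minEnclosingCircle(big(m));mo=cv2.moments(m,True);p=[mo["m10"]/mo["m00"],mo["m01"]/mo["m00"]]
print(e,p,onplane(c,[p,e[0]],37),"expect px",proj(c,[[479,-222,2]]))
E
python3 go.py 505 -200 209 -50
```

```text
((314.0282897949219, 218.367919921875), 8.370328903198242) [314.1324200913242, 218.49771689497717] [[ 461.8 -186.6]
 [ 462.2 -186.3]] expect px [[323.9 214.1]]
t 43.3 pos [562.9 244.9 209.6] F [-0.  -0.3 -0.6] open 0.8 ff 0.0 q [-0.8   0.28  0.39  1.61 -0.11  1.28 -0.53]
shift(m) [-0.4486  0.0025  0.0009] turn [-2.000e-04  7.000e-04  7.376e-01]
```

>>> drive_tool([
  [0.0,[-0.029,-0.003,0],[0,0,0]],
  [0.0,[-0.059,-0.0055,0],[0,0,0]],
  [0.0,[-0.088,-0.008,0],[0,0,0]],
  [0.0,[-0.118,-0.011,0],[0,0,0]],
  [0.0,[-0.1472,-0.0138,0],[0,0,0]],
])

```text
clock: 43.8
ee_pos: [529.1, 99.7, 210.0]
tool_rot: [-2.366, -2.066, 0.0]
wrist_force: [0.5, -0.4, -0.4]
opening: 0.5
finger_force: 0.0
```

>>> drive_tool([
  [0.0,[-0.029,-0.003,0],[0,0,0]],
  [0.0,[-0.059,-0.0055,0],[0,0,0]],
  [0.0,[-0.088,-0.008,0],[0,0,0]],
  [0.0,[-0.118,-0.011,0],[0,0,0]],
  [0.0,[-0.1472,-0.0138,0],[0,0,0]],
])

```text
clock: 44.3
ee_pos: [495.6, -44.3, 210.1]
tool_rot: [-2.366, -2.066, -0.0]
wrist_force: [-0.5, 0.5, -0.3]
opening: 0.4
finger_force: 0.0
```

>>> drive_tool([
  [0.03,[-0.029,-0.003,0],[0,0,0]],
  [0.05,[-0.059,-0.0055,0],[0,0,0]],
  [0.07,[-0.088,-0.008,0],[0,0,0]],
  [0.087,[-0.118,-0.011,0],[0,0,0]],
  [0.087,[-0.1472,-0.0138,0],[0,0,0]],
])

```text
clock: 44.8
ee_pos: [462.1, -188.3, 210.2]
tool_rot: [2.366, 2.066, 0.001]
wrist_force: [1.3, -0.2, 1.0]
opening: 32.1
finger_force: 0.0
```

>>> drive_tool([
  [0.087,[0,0,0],[0,0,0.12]],
  [0.087,[0,0,0],[0,0,0.24]],
  [0.087,[0,0,0],[0,0,0.36]],
  [0.087,[0,0,0],[0,0,0.48]],
  [0.087,[0,0,0],[0,0,0.6]],
])

```text
clock: 45.3
ee_pos: [462.4, -187.1, 210.1]
tool_rot: [-2.875, -1.268, -0.0]
wrist_force: [0.1, 0.2, 0.9]
opening: 72.7
finger_force: 0.0
```

>>> drive_tool([
  [0.087,[0,0,0],[0,0,0.1]],
  [0.087,[0,0,0],[0,0,0.137]],
  [0.087,[0,0,0],[0,0,0.137]],
  [0.087,[0,0,0],[0,0,0.137]],
  [0.087,[0,0,0],[0,0,0.137]],
])

```text
clock: 45.8
ee_pos: [462.5, -187.0, 210.1]
tool_rot: [2.951, 1.077, -0.0]
wrist_force: [0.0, -0.5, 0.4]
opening: 86.9
finger_force: 0.0
```

```bash
python3 go.py 462 -187 17 -50;python3 - <<'E'
from h import *
c=calibration("wrist");im=grab_frame("wrist");save("w8",im)
print(proj(c,[[462,-187,38],[479,-222,2]]))
E
```

```text
t 45.8 pos [ 462.5 -187.   210.1] F [ 0.  -0.5  0.4] open 86.9 ff 0.0 q [-0.42  0.02  0.73  1.89 -0.01  1.24 -0.55]
shift(m) [-0.0003 -0.0004  0.1931] turn [0.     0.     0.0016]
[[253.69766722 175.61063329]
 [285.89458504 175.9055373 ]]
```

View pics/w8.png

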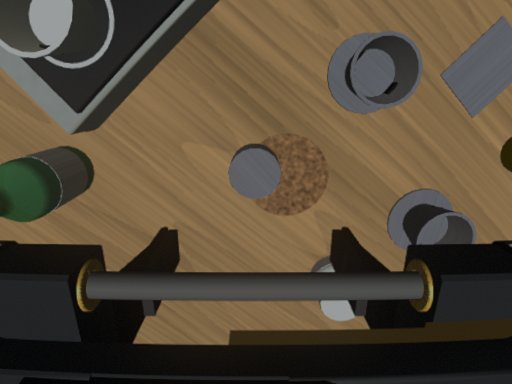

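Weight standing at (255,171) on the pad's left edge, pad centre at (286,174).

>>> drive_tool([
  [0.087,[0.0035,0,0.03],[0,0,0]],
  [0.087,[0.0035,0,0.07],[0,0,0]],
  [0.087,[0.0035,0,0.11],[0,0,0]],
  [0.087,[0.0035,0,0.145],[0,0,0]],
  [0.087,[0.0035,0,0.165],[0,0,0]],
])

```text
clock: 46.35
ee_pos: [463.7, -184.4, 42.5]
tool_rot: [-2.95, -1.076, 0.005]
wrist_force: [-0.7, 0.4, 0.0]
opening: 87.1
finger_force: 0.0
```

>>> drive_tool([
  [0.087,[0,0,0.01],[0,0,0]],
  [0.087,[0,0,0.018],[0,0,0]],
  [0.087,[0,0,0.024],[0,0,0]],
  [0.087,[0,0,0.027],[0,0,0]],
  [0.087,[0,0,0.027],[0,0,0]],
])

```text
clock: 46.85
ee_pos: [465.5, -184.8, 18.4]
tool_rot: [2.952, 1.076, 0.001]
wrist_force: [-0.2, -0.2, 0.8]
opening: 87.5
finger_force: 0.0
```

>>> drive_tool([
  [0.07,[0,0,0],[0,0,0]],
  [0.05,[0,0,0],[0,0,0]],
  [0.04,[0,0,0],[0,0,0]],
  [0.04,[0,0,0],[0,0,0]],
  [0.04,[0,0,0],[0,0,0]],
], grip_force=35)

```text
clock: 47.35
ee_pos: [465.3, -184.8, 18.2]
tool_rot: [2.952, 1.075, 0.0]
wrist_force: [0.2, 0.2, 0.2]
opening: 55.3
finger_force: 35.1
```

>>> drive_tool([
  [0.04,[0,0,0],[0,0,0]],
  [0.04,[0,0,-0.003],[0,0,0]],
  [0.04,[0,0,-0.008],[0,0,0]],
  [0.04,[0,0,-0.015],[0,0,0]],
  [0.04,[0,0,-0.015],[0,0,0]],
])

```text
clock: 47.85
ee_pos: [465.7, -185.0, 34.0]
tool_rot: [2.951, 1.075, 0.002]
wrist_force: [0.6, -0.1, -5.0]
opening: 55.2
finger_force: 35.0
```

```bash
python3 go.py 480 -221 18 -50
```

```text
t 47.9 pos [ 465.7 -185.    34. ] F [ 0.6 -0.1 -5. ] open 55.2 ff 35.0 q [-0.33  0.29  0.7   2.06 -0.24  0.87 -0.36]
shift(m) [-0.0122  0.0368  0.016 ] turn [ 0.001  -0.0009  0.0006]
```

>>> drive_tool([
  [0.04,[-0.003,0.01,0],[0,0,0]],
  [0.04,[-0.007,0.02,0],[0,0,0]],
  [0.04,[-0.01,0.03,0],[0,0,0]],
  [0.04,[-0.0122,0.0368,0],[0,0,0]],
  [0.04,[-0.0122,0.0368,0],[0,0,0]],
])

```text
clock: 48.35
ee_pos: [479.7, -222.6, 33.0]
tool_rot: [2.952, 1.072, -0.001]
wrist_force: [-0.0, 0.8, -5.5]
opening: 55.3
finger_force: 35.0
```

>>> drive_tool([
  [0.04,[0,0,0.004],[0,0,0]],
  [0.04,[0,0,0.008],[0,0,0]],
  [0.04,[0,0,0.012],[0,0,0]],
  [0.04,[0,0,0.0145],[0,0,0]],
  [0.04,[0,0,0.0145],[0,0,0]],
])

```text
clock: 48.85
ee_pos: [479.4, -220.6, 18.4]
tool_rot: [-2.951, -1.076, 0.0]
wrist_force: [-0.3, 0.8, -6.4]
opening: 55.2
finger_force: 35.0
```

>>> drive_tool([
  [0.04,[0,0,0.0005],[0,0,0]],
  [0.04,[0,0,0.001],[0,0,0]],
  [0.04,[0,0,0.001],[0,0,0]],
  [0.04,[0,0,0.001],[0,0,0]],
  [0.04,[0,0,0.001],[0,0,0]],
])

```text
clock: 49.35
ee_pos: [479.6, -220.7, 18.2]
tool_rot: [-2.951, -1.075, -0.001]
wrist_force: [-4.6, 3.4, 6.9]
opening: 55.3
finger_force: 35.0
```

>>> drive_tool([
  [0.04,[0,0,-0.0005],[0,0,0]],
  [0.065,[0,0,-0.0005],[0,0,0]],
  [0.08,[0,0,-0.0005],[0,0,0]],
  [0.087,[0,0,-0.0005],[0,0,0]],
  [0.087,[0,0,-0.0005],[0,0,0]],
])

```text
clock: 49.85
ee_pos: [479.8, -220.9, 18.2]
tool_rot: [2.951, 1.075, 0.001]
wrist_force: [0.3, -0.5, -0.1]
opening: 79.8
finger_force: 0.0
```

>>> drive_tool([
  [0.087,[0,0,0],[0,0,0]],
  [0.087,[0,0,-0.02],[0,0,0]],
  [0.087,[0,0,-0.06],[0,0,0]],
  [0.087,[0,0,-0.105],[0,0,0]],
  [0.087,[0,0,-0.15],[0,0,0]],
])

```text
clock: 50.35
ee_pos: [479.0, -221.0, 169.5]
tool_rot: [-2.952, -1.075, 0.001]
wrist_force: [2.1, 1.1, -0.4]
opening: 86.7
finger_force: 0.0
```

>>> drive_tool([
  [0.087,[0,0,-0.03],[0,0,0]],
  [0.087,[0,0,-0.03],[0,0,0]],
  [0.087,[0,0,-0.03],[0,0,0]],
  [0.087,[0,0,-0.03],[0,0,0]],
  [0.087,[0,0,-0.03],[0,0,0]],
])

```text
clock: 50.85
ee_pos: [478.8, -220.6, 196.8]
tool_rot: [-2.951, -1.075, 0.003]
wrist_force: [-0.4, -0.5, -0.8]
opening: 87.0
finger_force: 0.0
```

```bash
python3 - <<'E'
from h import *
im=grab_frame("wrist");t=grab_frame("top")
save("w9",np.hstack([cv2.resize(im[:300,110:430],(400,375)),cv2.resize(t[120:295,150:337],(400,375))]))
E
```

```text
(no output)
```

View pics/w9.png

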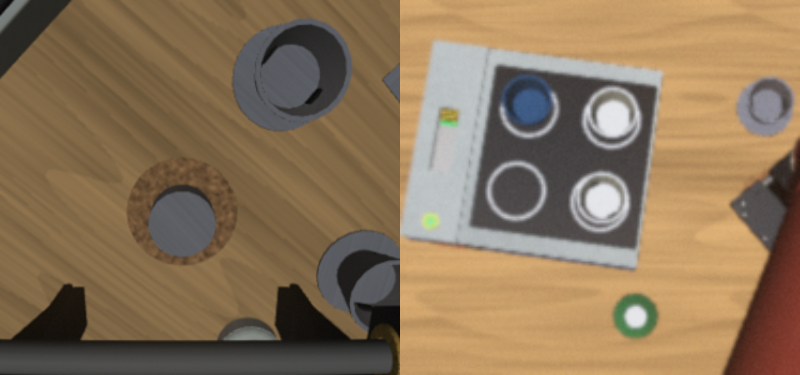

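The weight is back at the pad's centre (182,222), the cups are in their rings at (527,100), (612,118) and (602,201), and the switch button at (449,115) is at the green end. Handing in.

```bash
python3 -c "
from bench import job
print(job.sign_off())"
```

```text
the job is handed in; nothing more can be done
None
```

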